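Bond the second course of the maple seasoning stack

ROBOT

A 6-joint arm with a two-finger parallel gripper is mounted at the origin on the work surface. World frame = base frame: x ahead of the robot, y to its left, z up, the work surface at z = 0. Lengths are in mm, angles in rad, forces in N, time in s.
With the tool pointing down it reaches from about 250 to 800 mm from the base axis. Payload 8.5 kg.
Tool frame: the origin (TCP) lies midway between the tips of the shut fingers; the grasp point (between the pads) lies r.pinch_z behind it (r.pinch_z is the distance from the TCP to the grasp point, in mm); z points along the fingers, y is the direction in which the jaws open and shut (so a half turn about z gives the same grasp; the last joint's range is limited). The gripper opens to 85 mm and grips with 20 to 120 N. Pads are 22 mm wide; open, the fingers measure 114 mm over their backs; the gripper's body (76 mm by 85 mm) begins 54 mm behind the grasp point. The pads swing forward as they close: fully open they stand 13 mm farther back than shut.
Start: joints at [1.318, 0.238, -0.013, 1.319, 0, 1.571], TCP at [131.298, 508.271, 231.276] pointing down, gripper open.
Joint ranges: [-2.66, 2.66], [-1.03, 1.9], [-1.14, 1.46], [-1.82, 2.27], [-1.45, 1.34], [-3.14, 3.14]. Speed limits (rad/s): [2.22, 2.22, 2.79, 3.14, 3.14, 3.14].

INTERFACE

Orientations are given as [roll, pitch, yaw] about the fixed x, y, z axes, in that order (R = Rz(yaw) Ry(pitch) Rx(roll)).
In Python, from bench import r gives the robot as it stands.
- The arm moves only by the tool carry_out, never from a script. Its arguments are lists of equal length, an entry for each row: "rotation": the turn, a rotation vector about the tool's x, y, z in rad, a list of three; "xyz": the shift along the tool's x, y, z in m, a list of three; "jaw": the gripper command: -1 is shut, 1 is fully open, values between are in proportion. In form: {"rotation": [[ax, ay, az], ...], "xyz": [[x, y, z], ...], "jaw": [jaw, ...]}. A call has 1 to 5 rows; each row shifts and turns the pose as measured when the row begins, along the tool's axes as they then stand; what a row does not reach is not made up. A row lasts 1/12 s, in which the tool goes at most 41.7 mm and 7.16 degrees, less where a joint would pass 70% of its speed; a pose out of reach is approached as far as the arm can. A call with a gripper value outside its range is refused whole. The fingers move at their own pace and stop on an object; the grip force is fixed at half the most. Time passes only in rows, so rows that do not move let the fingers close. It gives the time, the measured TCP pose, the force and the opening at its end, in the units of the state.
- r.get_obs(): the state, without advancing time (a new reading comes with each control period).
- r.read_camera(name): name is "scene" or "side" or "wrist"; returns the picture (480x640x3 uint8, red, green, blue); there is no depth.
- r.camera_model(name): a dict with "mtx" (3x3 intrinsics, pixels), "R" (3x3) and "t" (3): a world point X has camera coordinates R X + t; the wrist camera has in their place "hand_eye" (4x4, takes a point from camera to tool coordinates, whose origin is the TCP and whose axes are the flange's). Camera axes: x right, y down, z forward; pixel columns grow to the right and rows downward; lengths in mm; the calibration is good to about 2 mm. A picture is of the moment at which its call begins: read the wrist's pose just before it. camera_model takes no time and is no camera call.
- r.job_done(): hands the job in, once; it reports no verdict.
The state is a dict: "time_s": time; "joints": joint angles; "joint_velocities": joint speeds; "joint_efforts": joint torques, N m; "position": TCP position; "tool_rot": TCP orientation; "contact_force": force on the tool from outside, world axes, zero at the start; "wrist_torque": the same for the moment, N m; "grip_width": finger opening in mm.
Only numpy, scipy, OpenCV 4.12 (cv2) and the standard library are available. Lean on these libraries where they do the work, as an engineer would, in place of code of your own. Each camera call takes 0.05 s, during which the arm holds its last target.

TASK

Build the second course of the maple stack: slide the two pale blocks, without picking either up, so that both lie flat on the brown first course, straight and up against the dark front rail, each centred over one of the two joints between the brown blocks (either block over either joint). Leave the brown course and everything else on the bench where they are.

Things in the scene. Friction and masses are not known exactly. Their poses are not given: they have to be found in the camera images.
- rack: Fixed grey-green wooden rack, 336 mm long. Origin on the bench under the middle of the first course; x points across it away from the robot, y left along the course, z up. A recess holds the first course, three brown blocks end to end: x -45 to 45 mm, y -157 to 157 mm, top 38 mm above the bench. Beyond it a low strip (top 34 mm) to x = 55.8 mm, then the rear shelf. No walls above the course at its ends
- rail_top (a point): middle of the top edge of the rack's dark front rail, on the robot's side: 12 mm thick, 336 mm long, top 52 mm above the bench (14 mm above the first course). This point lies on its inner face (rack frame: -45.8, 0, 52 mm)
- shelf_edge (a point): middle of the near top edge of the rack's flat rear shelf (rack frame: 55.8, 0, 40 mm). The shelf runs 114 mm from it away from the robot, 2 mm above the first course, no walls on it. A block slid from it toward the robot drops 2 mm onto the course about 10 mm before it meets the rail
- joint_left (a point): point on top of the first course, in the middle of the joint between the left and middle lower blocks (rack frame: 0, 52.3, 38 mm); axes as the rack's
- joint_right (a point): the same for the joint between the middle and right lower blocks (rack frame: 0, -52.3, 38 mm)
- block_a: Pale maple block, 90 (its x) by 104 (its y) by 30 mm tall, about 0.18 kg, lying flat; origin at the centre of its underside, z up, y along its longer side; too wide for most grippers. Starts on top of the first course, about over the middle lower block, a few mm off the rail
- block_b: Pale maple block, 90 (its x) by 104 (its y) by 30 mm tall, about 0.18 kg, lying flat; origin at the centre of its underside, z up, y along its longer side; too wide for most grippers. Starts on the rear shelf of the rack, its underside 40 mm above the bench, somewhat askew
- low_left: Brown left (+y) block of the first course, 90 by 104 by 30 mm, loose in the rack's recess with about 1 mm of play; origin at the centre of its underside, 8 mm above the bench
- low_middle: Brown (a shade darker) middle block of the first course, 90 by 104 by 30 mm, loose in the rack's recess with about 1 mm of play; origin at the centre of its underside, 8 mm above the bench
- low_right: Brown right (-y) block of the first course, 90 by 104 by 30 mm, loose in the rack's recess with about 1 mm of play; origin at the centre of its underside, 8 mm above the bench
- bottle: Loose bystander: white plastic bottle with black cap, 44 mm across, 130 mm tall, standing left of the rack; origin near the middle of its underside
- varnish_pot: Loose bystander: white open ceramic pot, 68 mm across, 60 mm tall, left of the rack; origin near the middle of its underside
- brush: Loose bystander: flat brush with red ferrule and wooden handle, 190 mm long, lying right of the rack; origin near the middle of its underside
- pliers: Loose bystander: pliers with red handles, 160 mm long, lying right of the rack; origin about where its jaws meet the handles
- jar: Loose bystander: amber jar with brass lid, 64 mm across, 60 mm tall, beyond the rack; origin near the middle of its underside
- tin: Loose bystander: green tin with white lid, 60 mm across, 55 mm tall, beyond the rack; origin near the middle of its underside
Things that resemble listed ones, but are neither listed nor needed, are in the scene too. Leave any blue or yellow look-alike of the block_b alone.

How it is judged:
By the outcome, as a careful person would: the job done as asked, in the order asked, and still so for the second after the job is handed in, with the robot touching nothing.
It also fails if it takes over 48 s, if anything falls off the work surface, if the arm or the gripper's body presses on something with over 40 N, if the wrist force passes 120 N, or if a joint passes its speed limit or range.

## Working session

There is one attempt and no reset: what is moved stays moved. The work goes in short steps, Python scripts to look and compute and a tool call to move; the robot and the scene stay as the last step left them, time stands still between calls to the robot, and variables do not carry over. Pictures are saved under pics/ and viewed, and the job is handed in when it is done.

Besides the shell and the picture viewer there is one more tool, called as name(argument=value, ...) on one line, values as JSON. carry_out: Moves the arm, as the interface text tells. Its arguments: {"type":"object","properties":{"rotation":{"type":"array"},"xyz":{"type":"array"},"jaw":{"type":"array"}},"required":["rotation","xyz","jaw"]}

```bash
mkdir -p pics; ls
python3 - <<'E'
from bench import r
import cv2
print(r.get_obs(), r.pinch_z)
for n in ["scene","side"]:
    cv2.imwrite(f"pics/{n}0.png", r.read_camera(n)[:,:,::-1]); m=r.camera_model(n); print(n,m)
print(r.camera_model("wrist"))
E
```

```text
pics
{'time_s': 0.0, 'joints': array([ 1.31804438e+00,  2.38805136e-01, -1.42613651e-02,  1.31920623e+00,
       -1.81667624e-05,  1.57080798e+00]), 'joint_velocities': array([-0.0004851 , -0.00015112, -0.00170656,  0.00051952, -0.00043795,
        0.00103823]), 'joint_efforts': array([ 1.20622888e-03, -5.38782835e+01,  3.46432471e+01,  1.86026772e-02,
        7.01820613e-05,  1.07787639e-05]), 'position': array([131.18641738, 507.91008457, 230.66208617]), 'tool_rot': array([-3.14011625e+00,  1.81839546e-05,  2.88882908e+00]), 'contact_force': array([0.08395273, 0.36393422, 0.03888922]), 'wrist_torque': array([-0.00243845,  0.01678518,  0.02848452]), 'grip_width': 85.42435802145567} 18.700000000000003
scene {'mtx': array([[503.31006578,   0.        , 331.95249996],
       [  0.        , 503.31006578, 245.12590631],
       [  0.        ,   0.        ,   1.        ]]), 'R': array([[-0.20124059,  0.97943573,  0.01441767],
       [ 0.82450787,  0.1773182 , -0.53735   ],
       [-0.52885631, -0.09624915, -0.84323609]]), 't': array([  59.89405204, -371.43161216, 1278.59188188])}
side {'mtx
[... 184 characters left out ...]
-0.4031552 ,  0.00776281],
       [-0.21071108, -0.49451759, -0.8432397 ],
       [ 0.34379532,  0.77001184, -0.53748167]]), 't': array([-462.35122578,  148.46476798, 1170.22650826])}
{'mtx': array([[406.49367126,   0.        , 321.74736356],
       [  0.        , 406.49367126, 247.71992134],
       [  0.        ,   0.        ,   1.        ]]), 'hand_eye': array([[-9.82700999e-04, -9.58911539e-01, -2.83703533e-01,
         7.01362185e+01],
       [ 9.99999489e-01, -8.75098178e-04, -5.06016805e-04,
         5.79278201e-01],
       [ 2.36956908e-04, -2.83703886e-01,  9.58911909e-01,
        -1.42034934e+02],
       [ 0.00000000e+00,  0.00000000e+00,  0.00000000e+00,
         1.00000000e+00]])}
```

View pics/scene0.png

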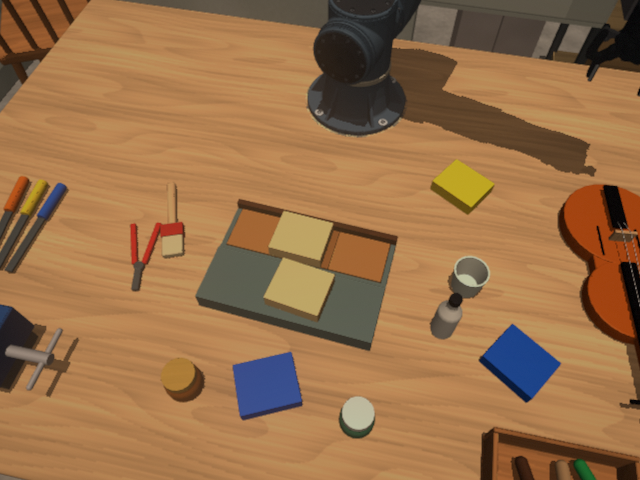

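View pics/side0.png

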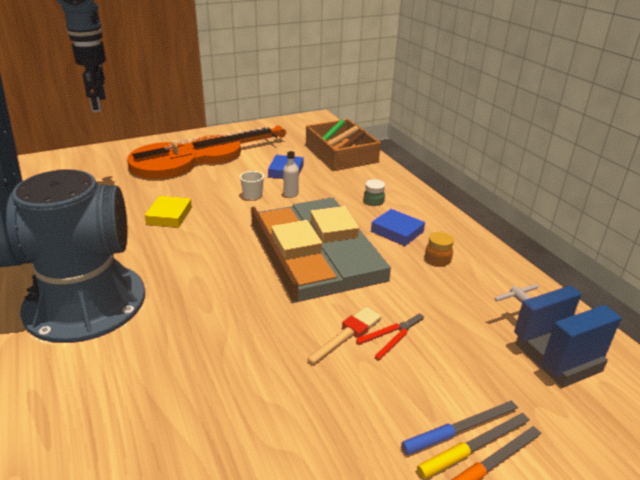

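A is the pale block at (302,238) and B the pale block at (300,287). The look-alikes are yellow at (462,187), blue at (267,384) and blue at (520,362). Next I'll check the choice in a crop and measure.

```bash
cat > h.py <<'E'
import numpy as np, cv2
from bench import r
def ray(name,px,z):
    m=r.camera_model(name); R=m["R"];t=m["t"]
    px=np.atleast_2d(px).astype(float)
    d=np.c_[px,np.ones(len(px))]@np.linalg.inv(m["mtx"]).T@R
    c=-R.T@t
    return c+d*((z-c[2])/d[:,2])[:,None]
def proj(name,P):
    m=r.camera_model(name); q=(m["R"]@np.atleast_2d(P).T).T+m["t"]; q=q@m["mtx"].T
    return q[:,:2]/q[:,2:]
E
python3 - <<'E'
import cv2,numpy as np
for n,(x,y) in {"scene":(190,190),"side":(235,180)}.items():
    im=cv2.imread(f"pics/{n}0.png"); c=im[y:y+170,x:x+220]
    cv2.imwrite(f"pics/{n}_crop.png",cv2.resize(c,None,fx=3.5,fy=3.5,interpolation=cv2.INTER_CUBIC))
    h=cv2.cvtColor(im,cv2.COLOR_BGR2HSV)
    pts=[(302,238),(300,287),(260,310),(255,230),(360,255),(320,218),(290,303),(150,300),(300,260),(300,255)] if n=="scene" else [(295,235),(335,220),(300,252),(340,234),(276,255)]
    for p in pts: print(n,p,h[p[1],p[0]])
E
```

```text
scene (302, 238) [ 21 121 191]
scene (300, 287) [ 22 118 190]
scene (260, 310) [36 38 95]
scene (255, 230) [ 13 174 164]
scene (360, 255) [ 14 175 163]
scene (320, 218) [ 14 156  98]
scene (290, 303) [ 22 117 189]
scene (150, 300) [ 15 139 181]
scene (300, 260) [ 17 132 106]
scene (300, 255) [ 18 131 156]
side (295, 235) [ 23 133 248]
side (335, 220) [ 23 130 247]
side (300, 252) [ 16 163 122]
side (340, 234) [ 15 162 121]
side (276, 255) [ 13 147  85]
```

View pics/scene_crop.png

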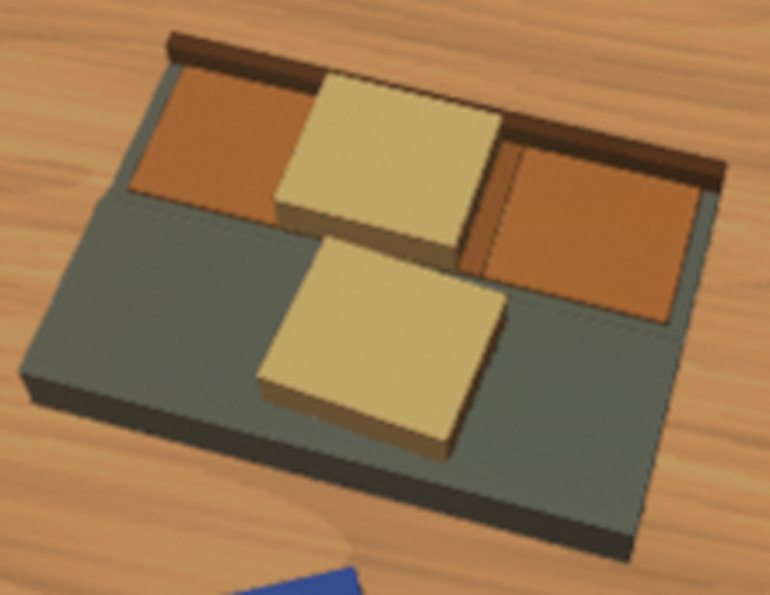

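View pics/side_crop.png

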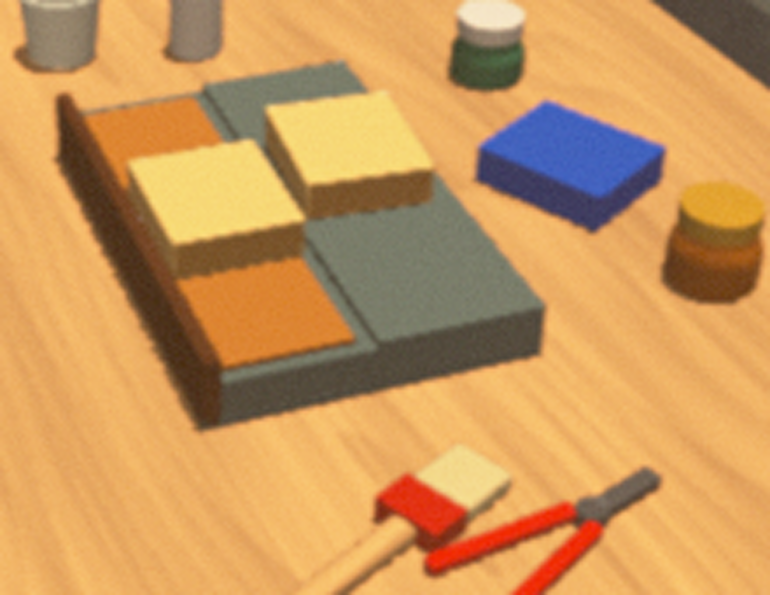

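The crops show pale A against the rail on the brown course and pale B askew on the shelf. Yellow and blue are clearly different. Now the poses.

```bash
cat >> h.py <<'E'
def tops(im,name):
    """pale top faces -> list of contours"""
    h=cv2.cvtColor(im,cv2.COLOR_BGR2HSV)
    lo=(19,85,170) if name=="scene" else (20,85,200)
    m=cv2.inRange(h,lo,(25,160,255))
    m=cv2.morphologyEx(m,cv2.MORPH_OPEN,np.ones((3,3)))
    cs,_=cv2.findContours(m,cv2.RETR_EXTERNAL,cv2.CHAIN_APPROX_NONE)
    x0,x1,y0,y1=(190,410,190,360) if name=="scene" else (235,400,180,310)
    o=[]
    for c in cs:
        u,v=c[:,0].mean(0)
        if cv2.contourArea(c)>500 and x0<u<x1 and y0<v<y1:o.append(c[:,0])
    return o
def rack_pose(P,Q): # P rack pts (n,2), Q world
    a=P-P.mean(0);b=Q-Q.mean(0)
    th=np.arctan2((a[:,0]*b[:,1]-a[:,1]*b[:,0]).sum(),(a*b).sum())
    R=np.array([[np.cos(th),-np.sin(th)],[np.sin(th),np.cos(th)]])
    t=Q.mean(0)-R@P.mean(0)
    return th,t,(Q-(P@R.T+t))
E
python3 - <<'E'
from h import *
s=lambda x,y:(190+(x+.5)/3.5-.5,190+(y+.5)/3.5-.5)
d=lambda x,y:(235+(x+.5)/3.5-.5,180+(y+.5)/3.5-.5)
def fit(name,L):
    P=np.array([l[0][:2] for l in L],float);Q=np.vstack([ray(name,l[1],l[0][2])[0,:2] for l in L])
    th,t,e=rack_pose(P,Q); print(name,np.degrees(th),t); print(e.round(1)); return th,t
A=fit("scene",[((45,-157,38),s(128,190)),((45,157,38),s(668,324)),((-45,157,38),s(701,187)),((169.8,-168,40),s(22,373)),((169.8,168,40),s(632,537)),((-57.8,168,52),s(726,161)),((-57.8,-168,52),s(172,33))])
B=fit("side",[((45,-157,38),d(354,343)),((169.8,-168,40),d(542,307)),((169.8,168,40),d(345,63)),((-57.8,168,52),d(63,93)),((-45.8,-168,52),d(218,362)),((55.8,-168,40),d(378,343))])
th=(A[0]+B[0])/2;t=(A[1]+B[1])/2
np.save("rack.npy",[th,*t])
for name,(th,t) in {"scene":A,"side":B}.items():
    im=cv2.imread(f"pics/{name}0.png")
    R=np.array([[np.cos(th),-np.sin(th)],[np.sin(th),np.cos(th)]])
    for c in tops(im,name):
        for z in (68,70):
            W=ray(name,c,z)[:,:2]; K=(W-t)@R
            print(name,c.mean(0).round(),z,[np.round(q,1) for q in cv2.minAreaRect(K.astype(np.float32))], cv2.contourArea(c))
            print(cv2.boxPoints(cv2.minAreaRect(K.astype(np.float32))).round(1).tolist())
E
```

```text
scene -3.7757795878340445 [474.32939281 -12.27402705]
[[ 0.1  1.6]
 [ 0.5 -0.4]
 [-0.9 -1.2]
 [-1.3  2.7]
 [ 0.1 -2.7]
 [ 0.2 -2. ]
 [ 1.2  1.9]]
side -4.862214522936816 [468.79220255 -17.64346511]
[[-0.9 -2.4]
 [-0.8  3.6]
 [-3.8 -1.8]
 [ 4.2 -0.4]
 [-0.2 -0.3]
 [ 1.5  1.4]]
scene [300. 286.] 68 [array([108.6,  16.8]), array([101.4,  87.7]), np.float64(84.9)] 2313.0
[[60.400001525878906, -29.799999237060547], [147.8000030517578, -37.599998474121094], [156.8000030517578, 63.400001525878906], [69.4000015258789, 71.19999694824219]]
scene [300. 286.] 70 [array([109.6,  17.2]), array([101.2,  87.5]), np.float64(84.9)] 2313.0
[[61.5, -29.299999237060547], [148.6999969482422, -37.0], [157.6999969482422, 63.70000076293945], [70.5, 71.5]]
scene [301. 235.] 68 [array([  2. , -14.1]), array([101.8,  87.2]), np.float64(89.0)] 1896.0
[[-42.5, -64.19999694824219], [44.599998474121094, -65.80000305175781], [46.5, 36.099998474121094], [-40.70000076293945, 37.599998474121094]]
scene [301. 235.] 70 [array([  3.2, -13.6]), array([101.6,  87. ]), np.float64(89.0)] 1896.0
[[-41.099998474121094, -63.5999
[... 336 characters left out ...]
39.5]]
side [296. 234.] 70 [array([  1.7, -15.1]), array([102.2,  87.5]), np.float64(89.5)] 853.5
[[-42.5, -65.80000305175781], [45.0, -66.5999984741211], [45.900001525878906, 35.599998474121094], [-41.599998474121094, 36.400001525878906]]
side [334. 219.] 68 [array([111.8,  24. ]), array([103.1,  88.8]), np.float64(86.0)] 762.0
[[63.900001525878906, -24.399999618530273], [152.5, -30.5], [159.60000610351562, 72.30000305175781], [71.0, 78.5]]
side [334. 219.] 70 [array([110.5,  20.9]), array([102.8,  88.5]), np.float64(86.0)] 762.0
[[62.79999923706055, -27.299999237060547], [151.10000610351562, -33.400001525878906], [158.1999969482422, 69.0999984741211], [69.9000015258789, 75.19999694824219]]
```

```bash
cat >> h.py <<'E'
from scipy.spatial.transform import Rotation as Ro
def plan(target,yaw,step=38,ang=.12,n=None):
    """rows from the current pose to world target (mm), yaw, tool straight down; prints tool-frame rows"""
    o=r.get_obs(); p=o["position"].copy(); R=Ro.from_euler("xyz",o["tool_rot"])
    T=Ro.from_euler("xyz",[np.pi,0,yaw]); rv=(R.inv()*T).as_rotvec()
    D=np.array(target)-p
    k=n or int(np.ceil(max(np.linalg.norm(D)/step,np.linalg.norm(rv)/ang,1)))
    rot=[];xyz=[]
    for i in range(k):
        rot.append((rv/k).round(4).tolist()); xyz.append((R.inv().apply(D/k)/1000).round(4).tolist()); R=R*Ro.from_rotvec(rv/k)
    print(k,"rows"); 
    for i in range(0,k,5): print("rot",rot[i:i+5],"xyz",xyz[i:i+5])
def rk(): return np.load("rack.npy")
def r2w(x,y):
    th,tx,ty=rk(); c,s=np.cos(th),np.sin(th); return np.array([tx+c*x-s*y,ty+s*x+c*y])
def w2r(W):
    th,tx,ty=rk(); c,s=np.cos(th),np.sin(th); R=np.array([[c,-s],[s,c]]); return (np.atleast_2d(W)[:,:2]-[tx,ty])@R
E
python3 -c "
from h import *
plan([520,-10,300],1.5)"
```

```text
18 rows
rot [[-0.0001, 0.0, 0.0772], [-0.0001, 0.0, 0.0772], [-0.0001, 0.0, 0.0772], [-0.0001, 0.0, 0.0772], [-0.0001, 0.0, 0.0772]] xyz [[-0.0281, -0.0225, -0.0038], [-0.0298, -0.0202, -0.0038], [-0.0312, -0.0179, -0.0038], [-0.0325, -0.0154, -0.0038], [-0.0336, -0.0129, -0.0038]]
rot [[-0.0001, 0.0, 0.0772], [-0.0001, 0.0, 0.0772], [-0.0001, 0.0, 0.0772], [-0.0001, 0.0, 0.0772], [-0.0001, 0.0, 0.0772]] xyz [[-0.0345, -0.0102, -0.0038], [-0.0352, -0.0075, -0.0038], [-0.0357, -0.0048, -0.0038], [-0.0359, -0.002, -0.0038], [-0.036, 0.0007, -0.0038]]
rot [[-0.0001, 0.0, 0.0772], [-0.0001, 0.0, 0.0772], [-0.0001, 0.0, 0.0772], [-0.0001, 0.0, 0.0772], [-0.0001, 0.0, 0.0772]] xyz [[-0.0358, 0.0035, -0.0038], [-0.0354, 0.0062, -0.0038], [-0.0348, 0.009, -0.0038], [-0.0341, 0.0116, -0.0038], [-0.0331, 0.0142, -0.0038]]
rot [[-0.0001, 0.0, 0.0772], [-0.0001, 0.0, 0.0772], [-0.0001, 0.0, 0.0772]] xyz [[-0.0319, 0.0167, -0.0038], [-0.0305, 0.0191, -0.0038], [-0.0289, 0.0214, -0.0038]]
```

carry_out(rotation=[[0, 0, 0.08], [0, 0, 0.08], [0, 0, 0.08], [0, 0, 0.08], [0, 0, 0.08]], xyz=[[-0.028, -0.022, -0.004], [-0.03, -0.02, -0.004], [-0.031, -0.018, -0.004], [-0.032, -0.015, -0.004], [-0.034, -0.013, -0.004]], jaw=[1, 1, 1, 1, 1])

```text
time_s: 0.52
position: [237.5, 363.2, 247.6]
tool_rot: [-3.135, 0.0, 2.484]
contact_force: [1.0, 1.0, -0.5]
grip_width: 85.5
```

carry_out(rotation=[[0, 0, 0.08], [0, 0, 0.08], [0, 0, 0.08], [0, 0, 0.08], [0, 0, 0.08]], xyz=[[-0.034, -0.01, -0.004], [-0.035, -0.008, -0.004], [-0.036, -0.005, -0.004], [-0.036, -0.002, -0.004], [-0.036, 0.001, -0.004]], jaw=[1, 1, 1, 1, 1])

```text
time_s: 0.93
position: [342.9, 207.7, 268.1]
tool_rot: [-3.135, 0.003, 2.066]
contact_force: [0.9, 1.2, 0.6]
grip_width: 85.5
```

carry_out(rotation=[[0, 0, 0.08], [0, 0, 0.08], [0, 0, 0.08], [0, 0, 0.08], [0, 0, 0.08]], xyz=[[-0.036, 0.003, -0.004], [-0.035, 0.006, -0.004], [-0.035, 0.009, -0.004], [-0.034, 0.012, -0.004], [-0.033, 0.014, -0.004]], jaw=[1, 1, 1, 1, 1])

```text
time_s: 1.35
position: [443.2, 47.9, 289.3]
tool_rot: [-3.137, 0.006, 1.645]
contact_force: [0.8, 1.1, -0.1]
grip_width: 85.7
```

```bash
python3 -c "
from h import *
plan([500,-10,300],1.5)"
```

```text
3 rows
rot [[-0.0015, 0.002, 0.0484], [-0.0015, 0.002, 0.0484], [-0.0015, 0.002, 0.0484]] xyz [[-0.0207, 0.0174, -0.0035], [-0.0198, 0.0184, -0.0035], [-0.0189, 0.0194, -0.0036]]
```

carry_out(rotation=[[-0.001, 0.002, 0.048], [-0.001, 0.002, 0.048], [-0.001, 0.002, 0.048], [0, 0, 0], [0, 0, 0]], xyz=[[-0.021, 0.017, -0.0035], [-0.02, 0.018, -0.0035], [-0.019, 0.019, -0.0035], [0, 0, 0], [0, 0, 0]], jaw=[1, 1, 1, 1, 1])

```text
time_s: 1.77
position: [503.2, -21.5, 298.9]
tool_rot: [-3.139, 0.001, 1.479]
contact_force: [-0.9, -0.9, 0.3]
grip_width: 85.5
```

```bash
cat >> h.py <<'E'
def wshot(fn):
    o=r.get_obs(); im=r.read_camera("wrist")[:,:,::-1]; cv2.imwrite(fn+".png",im)
    np.save(fn+".npy",np.r_[o["position"],o["tool_rot"]]); print(o["position"],o["tool_rot"],o["time_s"])
def wcam(fn):
    v=np.load(fn+".npy"); T=np.eye(4);T[:3,:3]=Ro.from_euler("xyz",v[3:]).as_matrix();T[:3,3]=v[:3]
    m=r.camera_model("wrist"); return m["mtx"],T@m["hand_eye"]
def wray(fn,px,z):
    K,C=wcam(fn); px=np.atleast_2d(px).astype(float)
    d=np.c_[px,np.ones(len(px))]@np.linalg.inv(K).T@C[:3,:3].T; c=C[:3,3]
    return c+d*((z-c[2])/d[:,2])[:,None]
E
python3 -c "
from h import *
wshot('pics/w1')"
```

```text
[503.16658848 -21.45963216 298.90156876] [-3.13885835e+00  1.20205460e-03  1.47946744e+00] 1.7667
```

View pics/w1.png

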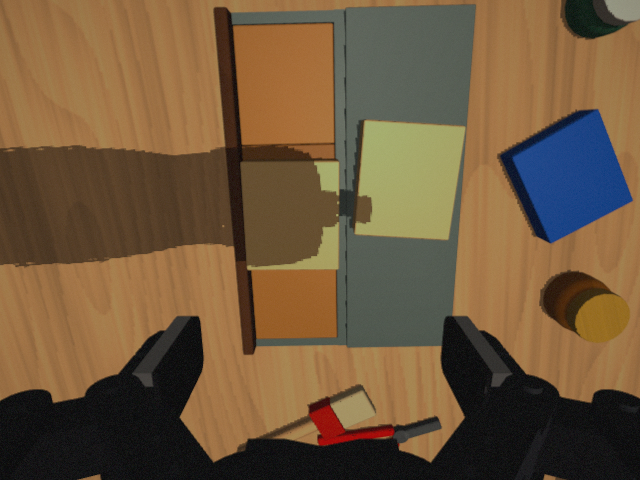

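The wrist view shows the whole rack, with the rail at column ~235, A at (290,215) and B at (410,180). Next I'll enlarge it to pick the rack's corners.

Run:
```python
import cv2,numpy as np
im=cv2.imread("pics/w1.png")
c1=im[0:180,205:485];c2=im[180:360,205:485]
for i,c in enumerate((c1,c2)): cv2.imwrite(f"pics/w1c{i}.png",cv2.resize(np.clip(c*1.3,0,255).astype(np.uint8),None,fx=2.8,fy=2.8,interpolation=cv2.INTER_CUBIC))
```

```text
(no output)
```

View pics/w1c0.png

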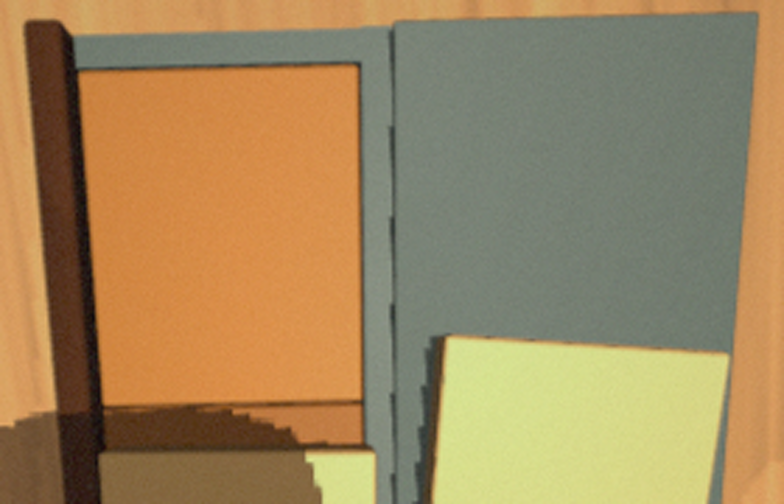

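View pics/w1c1.png

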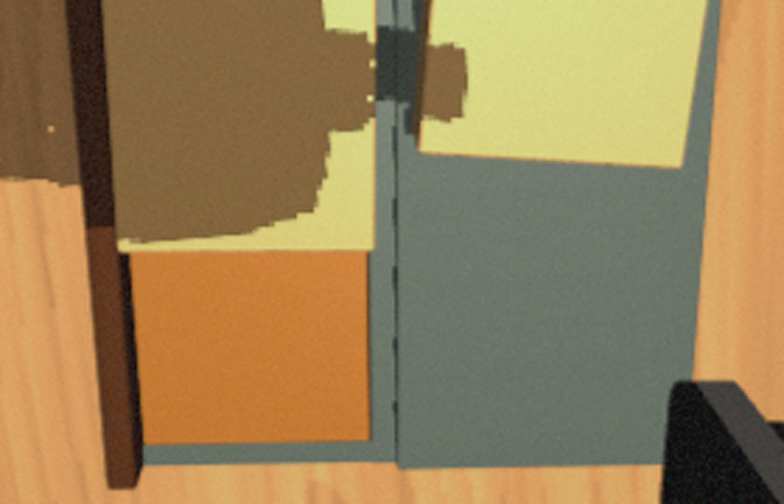

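Run:
```python
from h import *
u=lambda c,x,y:(205+(x+.5)/2.8-.5,180*c+(y+.5)/2.8-.5)
L=[((55.8,168,40),u(0,395,22)),((169.8,168,40),u(0,757,12)),((55.8,-168,40),u(1,398,468)),((-57.8,168,52),u(0,27,21)),((-57.8,-168,52),u(1,108,487)),((-45.8,-168,52),u(1,136,487)),((45,157,38),u(0,360,63)),((45,-157,38),u(1,370,440))]
P=np.array([l[0][:2] for l in L],float);Q=np.vstack([wray("pics/w1",l[1],l[0][2])[0,:2] for l in L])
th,t,e=rack_pose(P,Q); print(np.degrees(th),th,t); print(e.round(1).tolist())
np.save("rack.npy",[th,*t])
for n,z,c in (("A",68,[u(0,100,452),u(0,376,450),u(1,374,250),u(1,118,250)]),("B",70,[u(0,445,337),u(0,728,353),u(1,683,167),u(1,418,152)])):
    K=w2r(wray("pics/w1",c,z)); print(n,K.round(1).tolist(),K.mean(0).round(1))
    print([np.linalg.norm(K[i]-K[i-1]).round(1) for i in range(4)], [np.degrees(np.arctan2(*(K[1]-K[0])[::-1])),np.degrees(np.arctan2(*(K[2]-K[3])[::-1]))])
for p in [(-45.8,0),(0,52.3),(0,-52.3)]: print(p,r2w(*p))
```

```text
-4.156222441389321 -0.0725397660475207 [473.75993677 -13.81462338]
[[-0.2, -1.3], [-1.4, -0.7], [0.1, 0.8], [1.1, -1.8], [1.0, 1.5], [-0.1, 1.4], [-0.4, -1.1], [0.0, 1.2]]
A [[-41.1, 38.9], [47.7, 37.8], [46.2, -65.6], [-42.7, -63.9]] [  2.5 -13.2]
[np.float64(102.9), np.float64(88.7), np.float64(103.5), np.float64(88.9)] [np.float64(-0.7154995514376291), np.float64(-1.0855449630996776)]
B [[69.3, 72.0], [157.5, 65.5], [150.6, -37.2], [61.2, -30.2]] [109.7  17.5]
[np.float64(102.6), np.float64(88.5), np.float64(102.9), np.float64(89.7)] [np.float64(-4.218808334961301), np.float64(-4.4402254777773615)]
(-45.8, 0) [428.08038415 -10.49521501]
(0, 52.3) [477.55044021  38.34783519]
(0, -52.3) [469.96943333 -65.97708194]
```

```bash
python3 -c "
from h import *
print(r2w(3,62)); plan([*r2w(3,62),120],1.498)"
```

```text
[481.24556945  47.8048971 ]
6 rows
rot [[-0.0004, 0.0002, -0.003], [-0.0004, 0.0002, -0.003], [-0.0004, 0.0002, -0.003], [-0.0004, 0.0002, -0.003], [-0.0004, 0.0002, -0.003]] xyz [[0.0112, -0.0046, 0.0298], [0.0112, -0.0046, 0.0298], [0.0112, -0.0046, 0.0298], [0.0112, -0.0045, 0.0298], [0.0112, -0.0045, 0.0298]]
rot [[-0.0004, 0.0002, -0.003]] xyz [[0.0112, -0.0045, 0.0298]]
```

carry_out(rotation=[[0, 0, -0.004], [0, 0, -0.004], [0, 0, -0.004], [0, 0, -0.003], [0, 0, -0.003]], xyz=[[0.013, -0.0055, 0.036], [0.013, -0.0055, 0.036], [0.013, -0.0055, 0.036], [0.013, -0.0055, 0.036], [0.013, -0.0055, 0.034]], jaw=[0.1, 0.1, 0.1, 0.1, 0.1])

```text
time_s: 2.23
position: [482.8, 48.8, 121.5]
tool_rot: [3.129, 0.0, 1.501]
contact_force: [0.6, -0.1, -1.3]
grip_width: 46.4
```

carry_out(rotation=[[0, 0, 0], [0, 0, 0]], xyz=[[0, 0, 0], [0, 0, 0]], jaw=[0.1, 0.1])

```text
time_s: 2.4
position: [475.7, 51.7, 115.7]
tool_rot: [3.141, 0.002, 1.508]
contact_force: [0.3, 0.4, 1.2]
grip_width: 46.8
```

```bash
python3 -c "
from h import *
wshot('pics/w2');plan([*r2w(3,62),44],1.498); print(w2r(r.get_obs()['position']))"
```

```text
[475.72340935  51.65320942 115.6836656 ] [3.14073554e+00 1.65241000e-03 1.50787014e+00] 2.4
2 rows
rot [[0.0001, 0.0008, 0.0047], [0.0001, 0.0008, 0.0047]] xyz [[-0.0016, 0.003, 0.0359], [-0.0016, 0.003, 0.0359]]
[[-2.96667132 65.26561955]]
```

View pics/w2.png

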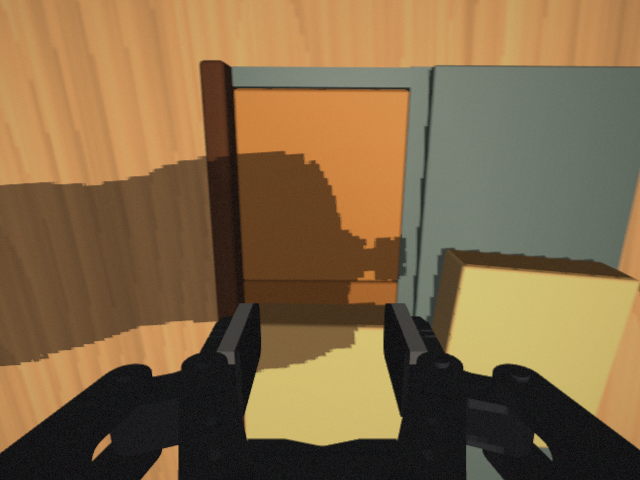

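The fingers stand just left (+y) of A and clear of B. I'll shift +6 mm in x and descend.

carry_out(rotation=[[0, 0, 0.009], [0, 0, 0], [0, 0, 0], [0, 0, 0], [0, 0, 0]], xyz=[[0, 0.006, 0.01], [0, 0, 0.025], [0, 0, 0.02], [0, 0, 0.01], [0, 0, 0.004]], jaw=[0.1, 0.1, 0.1, 0.1, 0.1])

```text
time_s: 2.87
position: [492.5, 50.4, 52.7]
tool_rot: [3.122, -0.001, 1.496]
contact_force: [0.3, -0.6, -0.4]
grip_width: 47.0
```

```bash
python3 -c "
from h import *
print(w2r(r.get_obs()['position']));plan([*r2w(2,62),45],1.498)"
```

```text
[[14.01147599 65.4046406 ]]
1 rows
rot [[0.0193, -0.0012, -0.002]] xyz [[-0.0034, -0.0121, 0.0074]]
```

carry_out(rotation=[[0.019, 0, 0], [0, 0, 0]], xyz=[[-0.003, -0.012, 0.004], [0, 0, 0]], jaw=[0.1, 0.1])

```text
time_s: 3.03
position: [481.4, 47.5, 49.1]
tool_rot: [3.141, -0.001, 1.495]
contact_force: [0.2, 0.0, -0.3]
grip_width: 46.9
```

```bash
python3 -c "
from h import *
print(w2r(r.get_obs()['position']));plan([*r2w(2,62),45],1.498)"
```

```text
[[ 3.17448182 61.71405044]]
1 rows
rot [[0.0007, -0.0014, -0.0034]] xyz [[0.0003, -0.0012, 0.0041]]
```

carry_out(rotation=[[0, 0, 0.003], [0, 0, 0], [0, 0, 0], [0, 0, 0], [0, 0, 0]], xyz=[[-0.005, -0.001, 0.004], [-0.008, 0, 0], [-0.008, 0, 0], [-0.008, 0, 0], [-0.006, 0, 0]], jaw=[0.1, 0.1, 0.1, 0.1, 0.1])

```text
time_s: 3.45
position: [479.7, 10.0, 47.6]
tool_rot: [3.136, -0.003, 1.492]
contact_force: [-0.4, 1.5, -0.9]
grip_width: 46.9
```

```bash
python3 -c "
from h import *
print(w2r(r.get_obs()['position']));plan([*r2w(2,13),45],1.498)"
```

```text
[[ 4.16967755 24.17947471]]
1 rows
rot [[0.0058, -0.0027, -0.0061]] xyz [[-0.0112, -0.0021, 0.0026]]
```

carry_out(rotation=[[0.003, -0.001, -0.003], [0.002, 0, -0.002], [0, 0, 0]], xyz=[[-0.005, -0.001, 0.001], [-0.004, -0.001, 0], [0, 0, 0]], jaw=[0.1, 0.1, 0.1])

```text
time_s: 3.7
position: [477.1, -1.6, 47.3]
tool_rot: [3.14, -0.002, 1.495]
contact_force: [-0.3, 1.0, -0.4]
grip_width: 47.0
```

```bash
python3 -c "
from h import *
o=r.get_obs()
print(w2r(o['position']),o['contact_force'])
wshot('pics/w3')
cv2.imwrite('pics/s3.png',r.read_camera('scene')[:,:,::-1])
im=cv2.imread('pics/s3.png')[190:340,190:410]; cv2.imwrite('pics/s3c.png',cv2.resize(im,None,fx=3.5,fy=3.5,interpolation=2))
"
```

```text
[[ 2.48147683 12.4151476 ]] [-0.25004386  1.03200635 -0.43782511]
[477.13468997  -1.61197374  47.25101898] [ 3.13969542e+00 -1.84383361e-03  1.49520205e+00] 3.7
```

View pics/w3.png

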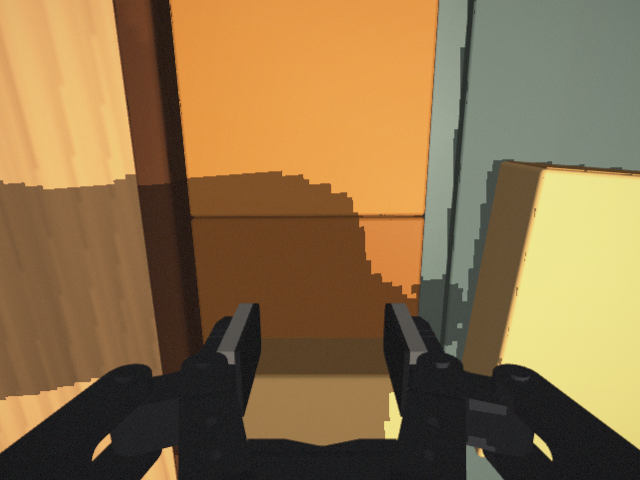

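View pics/s3c.png

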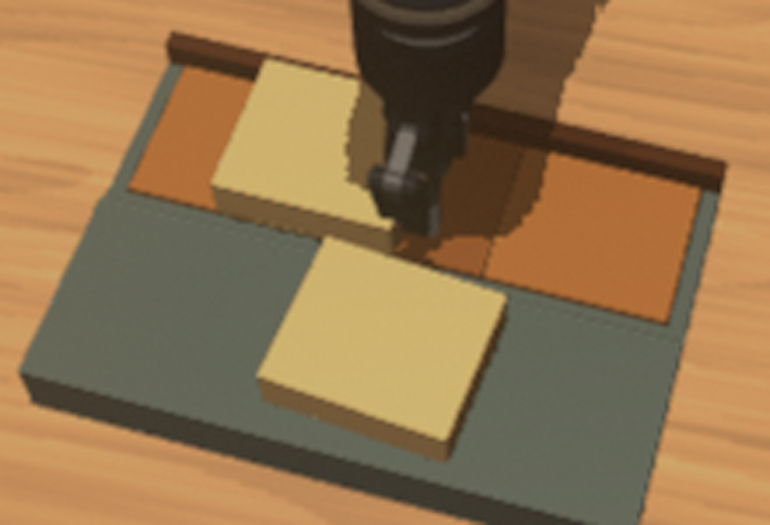

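The wrist view shows A's left face between rows ~339 (bottom edge) and 375 (top edge), with the left joint at row 216.

```bash
python3 -c "
from h import *
for p,z in [((330,339),38),((330,375),68),((300,375),68),((370,374),68),((220,216),38),((400,215),38),((192,216),38),((424,215),38)]: print(p,w2r(wray('pics/w3',p,z)))
im=cv2.imread('pics/w3.png')
for u in (290,330,370): 
  g=im[:,u].sum(1).astype(int)//3; print(u,list(enumerate(g))[210:222]); print(g[330:385].tolist())
"
```

```text
(330, 339) [[7.84793266 0.38757309]]
(330, 375) [[7.18998345 3.26427011]]
(300, 375) [[-3.09428684  3.3215555 ]]
(370, 374) [[20.8969811   3.58125085]]
(220, 216) [[-33.96567571  52.67012054]]
(400, 215) [[34.32123084 52.74790834]]
(192, 216) [[-44.57842512  52.71811546]]
(424, 215) [[43.43297167 52.70675483]]
290 [(210, np.int64(84)), (211, np.int64(84)), (212, np.int64(82)), (213, np.int64(81)), (214, np.int64(75)), (215, np.int64(71)), (216, np.int64(54)), (217, np.int64(55)), (218, np.int64(57)), (219, np.int64(66)), (220, np.int64(65)), (221, np.int64(68))]
[68, 67, 64, 68, 66, 66, 70, 68, 64, 63, 63, 65, 61, 64, 61, 61, 63, 63, 62, 60, 61, 62, 64, 63, 64, 64, 63, 64, 65, 65, 63, 59, 63, 65, 64, 63, 63, 63, 62, 62, 60, 60, 66, 61, 74, 85, 91, 98, 109, 115, 118, 119, 119, 121, 121]
330 [(210, np.int64(83)), (211, np.int64(83)), (212, np.int64(83)), (213, np.int64(78)), (214, np.int64(72)), (215, np.int64(62)), (216, np.int64(56)), (217, np.int64(54)), (218, np.int64(63)), (219, np.int64(68)), (220, np.int64(63)), (221, np.int64(67))]
[68, 68, 66, 66, 67, 67, 68, 68, 65, 64, 66, 62, 62, 65, 63, 64, 63, 64, 61, 62, 63, 64, 62, 62, 62, 62, 65, 62, 62, 62, 63, 62, 63, 63, 62, 63, 63, 63, 64, 63, 64, 65, 64, 59, 75, 84, 91, 100, 111, 114, 118, 118, 120, 120, 122]
370 [(210, np.int64(161)), (211, np.int64(161)), (212, np.int64(162)), (213, np.int64(151)), (214, np.int64(131)), (215, np.int64(97)), (216, np.int64(84)), (217, np.int64(78)), (218, np.int64(102)), (219, np.int64(114)), (220, np.int64(127)), (221, np.int64(137))]
[69, 68, 67, 69, 69, 66, 68, 66, 62, 64, 65, 64, 62, 65, 63, 63, 64, 67, 64, 62, 61, 60, 65, 64, 62, 62, 60, 64, 60, 65, 61, 64, 64, 63, 61, 63, 64, 62, 63, 60, 64, 63, 62, 58, 73, 87, 91, 100, 111, 114, 116, 119, 120, 119, 121]
```

carry_out(rotation=[[0, 0, 0], [0, 0, 0]], xyz=[[-0.0015, 0, 0], [0, 0, 0]], jaw=[0.1, 0.1])

```text
time_s: 3.97
position: [477.2, -2.4, 47.2]
tool_rot: [3.14, -0.002, 1.496]
contact_force: [0.6, 0.7, 0.5]
grip_width: 46.8
```

carry_out(rotation=[[0, 0, 0], [0, 0, 0], [0, 0, 0], [0, 0, 0], [0, 0, 0]], xyz=[[0.004, 0, 0], [0.002, 0, -0.03], [0, 0.01, -0.04], [-0.01, 0.03, -0.03], [-0.02, 0.03, -0.01]], jaw=[0.1, 0.1, 0.1, 0.1, 0.1])

```text
time_s: 4.38
position: [538.4, -27.7, 157.6]
tool_rot: [-3.131, -0.001, 1.501]
contact_force: [1.9, 0.8, 0.4]
grip_width: 47.0
```

```bash
python3 -c "
from h import *
print(w2r(r.get_obs()['position']));plan([*r2w(50,-60),200],1.498)"
```

```text
[[65.47073737 -9.14856101]]
2 rows
rot [[-0.0054, -0.0007, 0.0013], [-0.0054, -0.0007, 0.0013]] xyz [[-0.0254, -0.008, -0.0212], [-0.0254, -0.0079, -0.0212]]
```

carry_out(rotation=[[-0.004, 0, 0], [-0.004, 0, 0.002], [0, 0, 0], [0, 0, 0]], xyz=[[-0.028, -0.008, -0.03], [-0.028, -0.008, -0.03], [0, 0, 0], [0, 0, 0]], jaw=[0.1, 0.1, 0.1, 0.1])

```text
time_s: 4.72
position: [526.4, -84.5, 219.0]
tool_rot: [3.14, 0.0, 1.5]
contact_force: [0.5, 0.2, -1.1]
grip_width: 47.0
```

```bash
python3 -c "
from h import *
wshot('pics/w4'); print(w2r(r.get_obs()['position']))
im=cv2.imread('pics/w4.png'); print(im.shape)
cv2.imwrite('pics/w4b.png',np.clip(im*1.3,0,255).astype(np.uint8))"
```

```text
[526.36386624 -84.50859898 219.02754443] [3.14033979e+00 6.33434855e-05 1.50000723e+00] 4.7167
[[ 57.71588478 -66.53926124]]
(480, 640, 3)
```

View pics/w4b.png

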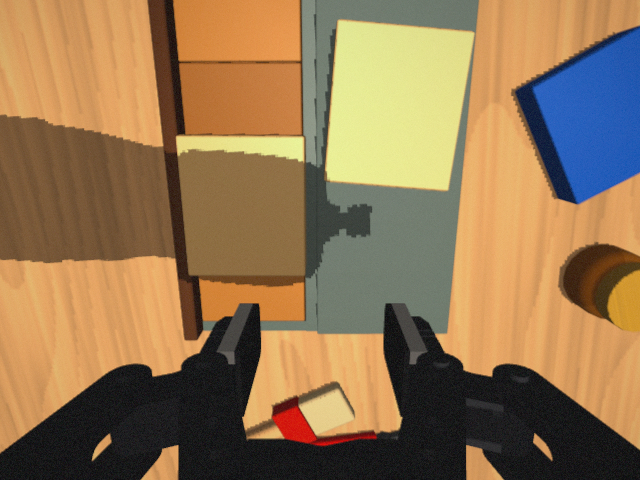

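```bash
python3 -c "
from h import *
f='pics/w4'
im=cv2.imread(f+'.png'); 
cv2.imwrite('pics/w4c.png',cv2.resize(np.clip(im[120:340,150:350]*1.6,0,255).astype(np.uint8),None,fx=2.7,fy=2.7,interpolation=2))
for p,z in [((178,136.5),68),((305,136),68),((305,275.5),68),((190,275.5),68),((302,62),38),((180,62),38),((305,320.5),38),((205,321),38)]: print(p,z,w2r(wray(f,p,z)).round(1))
for p in [(337,20),(474,32),(447,190),(326,182)]: print(p,w2r(wray(f,p,70)).round(1))
"
```

```text
(178, 136.5) 68 [[-40.2  -0.5]]
(305, 136) 68 [[48.1 -0.1]]
(305, 275.5) 68 [[  47.  -103.3]]
(190, 275.5) 68 [[ -41.2 -103.3]]
(302, 62) 38 [[45.3 51.4]]
(180, 62) 38 [[-43.7  51.3]]
(305, 320.5) 38 [[  45.3 -156.4]]
(205, 321) 38 [[ -42.2 -156.9]]
(337, 20) [[69.5 71.6]]
(474, 32) [[158.   64.8]]
(447, 190) [[149.6 -37.3]]
(326, 182) [[ 62.8 -31.7]]
```

View pics/w4c.png

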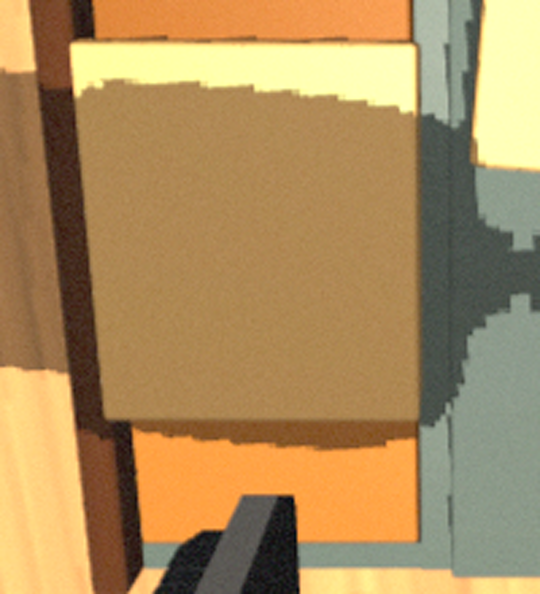

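```bash
python3 -c "
from h import *
plan([*r2w(106,-62),48],1.498,n=6)"
```

```text
6 rows
rot [[0.0003, 0.0001, 0.0004], [0.0003, 0.0001, 0.0004], [0.0003, 0.0001, 0.0004], [0.0003, 0.0001, 0.0004], [0.0003, 0.0001, 0.0004]] xyz [[0.0008, 0.008, 0.0286], [0.0008, 0.008, 0.0286], [0.0008, 0.008, 0.0285], [0.0008, 0.008, 0.0285], [0.0008, 0.008, 0.0285]]
rot [[0.0003, 0.0001, 0.0004]] xyz [[0.0008, 0.008, 0.0285]]
```

carry_out(rotation=[[0, 0, 0], [0, 0, 0], [0, 0, 0], [0, 0, 0], [0, 0, 0]], xyz=[[0, 0.012, 0.028], [0, 0.012, 0.03], [0, 0.012, 0.03], [0, 0.008, 0.025], [0, 0, 0]], jaw=[0.1, 0.1, 0.1, 0.1, 0.1])

```text
time_s: 5.18
position: [572.2, -83.2, 101.6]
tool_rot: [3.137, 0.0, 1.504]
contact_force: [-1.4, 0.2, 0.6]
grip_width: 46.8
```

```bash
python3 -c "
from h import *
print(w2r(r.get_obs()['position']));plan([*r2w(106,-62),48],1.498,n=4)"
```

```text
[[103.16497162 -62.02435698]]
4 rows
rot [[0.0011, 0.0, 0.0015], [0.0011, 0.0, 0.0015], [0.0011, 0.0, 0.0015], [0.0011, 0.0, 0.0015]] xyz [[0.0, 0.0007, 0.0134], [0.0, 0.0007, 0.0134], [0.0, 0.0007, 0.0134], [0.0, 0.0007, 0.0134]]
```

carry_out(rotation=[[0.003, 0, 0.006], [0, 0, 0], [0, 0, 0], [0, 0, 0], [0, 0, 0]], xyz=[[0, 0.003, 0.015], [0, 0, 0.02], [0, 0, 0.014], [0, 0, 0.002], [0, 0, 0]], jaw=[0.1, 0.1, 0.1, 0.1, 0.1])

```text
time_s: 5.6
position: [572.2, -78.3, 48.6]
tool_rot: [-3.136, -0.001, 1.503]
contact_force: [0.5, 0.8, 0.9]
grip_width: 46.8
```

```bash
python3 -c "
from h import *
print(w2r(r.get_obs()['position']));plan([*r2w(106,-12),48],1.498,n=5)"
```

```text
[[102.89279012 -57.21480977]]
5 rows
rot [[-0.0012, -0.0001, 0.001], [-0.0012, -0.0001, 0.001], [-0.0012, -0.0001, 0.001], [-0.0012, -0.0001, 0.001], [-0.0012, -0.0001, 0.001]] xyz [[0.009, 0.0007, 0.0001], [0.009, 0.0007, 0.0001], [0.009, 0.0006, 0.0001], [0.009, 0.0006, 0.0001], [0.009, 0.0006, 0.0001]]
```

carry_out(rotation=[[-0.003, 0, 0.005], [-0.001, 0, 0], [0, 0, 0], [0, 0, 0], [0, 0, 0]], xyz=[[0.008, 0.001, 0], [0.008, 0.001, 0], [0.008, 0.001, 0], [0.007, 0, 0], [0.004, 0, 0]], jaw=[0.1, 0.1, 0.1, 0.1, 0.1])

```text
time_s: 6.02
position: [579.6, -40.0, 53.4]
tool_rot: [3.138, -0.0, 1.497]
contact_force: [0.6, -1.3, -0.4]
grip_width: 46.7
```

```bash
python3 -c "
from h import *
print(w2r(r.get_obs()['position']));plan([*r2w(106,-9),48],1.498,n=3)"
```

```text
[[107.46033345 -18.43958807]]
3 rows
rot [[0.0011, -0.0001, -0.0003], [0.0011, -0.0001, -0.0003], [0.0011, -0.0001, -0.0003]] xyz [[0.0031, -0.0005, 0.0018], [0.0031, -0.0005, 0.0018], [0.0031, -0.0005, 0.0018]]
```

carry_out(rotation=[[0, 0, 0], [0, 0, 0], [0, 0, 0], [0, 0, 0]], xyz=[[0.003, 0, 0.002], [0.0025, 0, 0.001], [0.002, 0, 0], [0, 0, 0]], jaw=[0.1, 0.1, 0.1, 0.1])

```text
time_s: 6.35
position: [581.2, -30.2, 51.5]
tool_rot: [3.136, -0.0, 1.499]
contact_force: [0.8, -0.1, 0.1]
grip_width: 46.8
```

```bash
python3 -c "
from h import *
print(w2r(r.get_obs()['position']))"
```

```text
[[108.29522214  -8.55381593]]
```

carry_out(rotation=[[0, 0, 0], [0, 0, 0], [0, 0, 0.06], [0, 0, 0.12], [0, 0, 0.12]], xyz=[[-0.006, 0, 0], [-0.006, 0, -0.03], [-0.008, 0, -0.04], [-0.01, 0, -0.04], [-0.01, 0, -0.02]], jaw=[0.1, 0.1, 0.1, 0.1, 0.1])

```text
time_s: 6.77
position: [570.7, -70.8, 179.2]
tool_rot: [-3.133, 0.001, 1.195]
contact_force: [-0.1, 0.1, 0.6]
grip_width: 47.1
```

```bash
python3 -c "
from h import *
print(w2r(r.get_obs()['position']));plan([*r2w(70,-40),230],-0.0725)"
```

```text
[[100.86221314 -49.79132622]]
11 rows
rot [[-0.0006, 0.0006, 0.1152], [-0.0006, 0.0006, 0.1152], [-0.0006, 0.0006, 0.1152], [-0.0006, 0.0006, 0.1152], [-0.0006, 0.0006, 0.1152]] xyz [[0.0, -0.003, -0.0046], [-0.0003, -0.003, -0.0046], [-0.0007, -0.0029, -0.0046], [-0.001, -0.0028, -0.0046], [-0.0013, -0.0027, -0.0046]]
rot [[-0.0006, 0.0006, 0.1152], [-0.0006, 0.0006, 0.1152], [-0.0006, 0.0006, 0.1152], [-0.0006, 0.0006, 0.1152], [-0.0006, 0.0006, 0.1152]] xyz [[-0.0016, -0.0025, -0.0046], [-0.0019, -0.0023, -0.0046], [-0.0021, -0.0021, -0.0046], [-0.0023, -0.0018, -0.0046], [-0.0025, -0.0015, -0.0046]]
rot [[-0.0006, 0.0006, 0.1152]] xyz [[-0.0027, -0.0012, -0.0046]]
```

carry_out(rotation=[[0, 0, 0.12], [0, 0, 0.12], [0, 0, 0.12], [0, 0, 0.12], [0, 0, 0.12]], xyz=[[0, -0.003, -0.005], [0, -0.003, -0.005], [-0.001, -0.003, -0.005], [-0.001, -0.003, -0.005], [-0.001, -0.003, -0.005]], jaw=[0.1, 0.1, 0.1, 0.1, 0.1])

```text
time_s: 7.18
position: [558.1, -70.3, 211.6]
tool_rot: [-3.141, -0.001, 0.569]
contact_force: [-0.1, -0.4, -0.6]
grip_width: 47.2
```

carry_out(rotation=[[0, 0, 0.12], [0, 0, 0.12], [0, 0, 0.12], [0, 0, 0.12], [0, 0, 0.12]], xyz=[[-0.002, -0.002, -0.004], [-0.002, -0.002, -0.004], [-0.002, -0.002, -0.004], [-0.002, -0.002, -0.004], [-0.003, -0.002, -0.004]], jaw=[0.4, 0.4, 0.4, 0.4, 0.4])

```text
time_s: 7.6
position: [543.2, -67.2, 232.7]
tool_rot: [-3.14, -0.0, -0.056]
contact_force: [-0.9, 0.4, 0.3]
grip_width: 59.8
```

carry_out(rotation=[[0, 0, 0], [0, 0, 0]], xyz=[[0, 0, 0], [0, 0, 0]], jaw=[0.4, 0.4])

```text
time_s: 7.77
position: [542.9, -68.1, 233.4]
tool_rot: [-3.14, -0.001, -0.06]
contact_force: [0.1, -0.4, -0.5]
grip_width: 59.5
```

```bash
python3 -c "
from h import *
wshot('pics/w5'); print(w2r(r.get_obs()['position']))
im=cv2.imread('pics/w5.png')
cv2.imwrite('pics/w5b.png',np.clip(im*1.4,0,255).astype(np.uint8))"
```

```text
[542.85602876 -68.12778162 233.3603373 ] [-3.14006300e+00 -9.20331038e-04 -5.95802987e-02] 7.7667
[[ 72.88364707 -49.21052655]]
```

View pics/w5b.png

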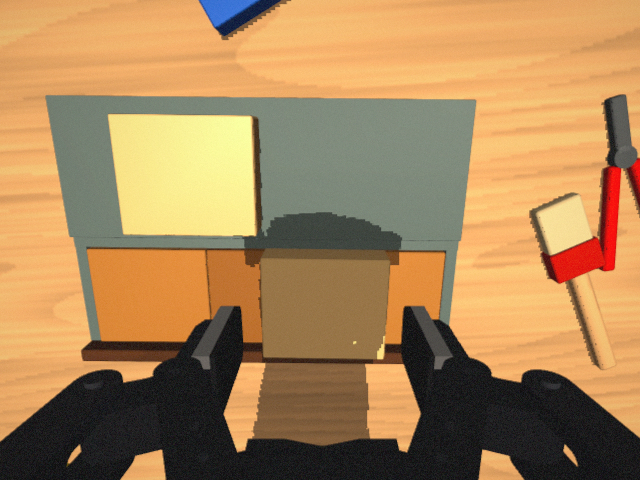

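B now lies square on the shelf at the left, its corners at (108,114), (255,236). A is at (325,305), and the space behind it is free.

```bash
python3 -c "
from h import *
f='pics/w5'
for n,z,L in [('A',68,[(261,249.5),(391,249.5),(386,358),(263,357)]),('B',70,[(108,114),(252.5,116),(255,236),(124,234)]),('lowL',38,[(87,249)]),('lowR',38,[(445,251.5)]),('jl',38,[(207,252),(210,340)]),('shelf',40,[(48,96),(475,100)])]:
  print(n,w2r(wray(f,L,z)).round(1).tolist())
plan([*r2w(72,-52),100],-0.0725)
"
```

```text
A [[54.3, -1.0], [55.6, -103.6], [-41.4, -105.1], [-41.8, 0.2]]
B [[154.7, 105.0], [154.5, 1.8], [65.8, 3.0], [66.2, 104.7]]
lowL [[43.9, 154.4]]
lowR [[45.4, -155.9]]
jl [[42.4, 50.6], [-42.9, 53.6]]
shelf [[168.2, 164.8], [169.2, -166.6]]
4 rows
rot [[-0.0004, -0.0002, 0.0032], [-0.0004, -0.0002, 0.0032], [-0.0004, -0.0002, 0.0032], [-0.0004, -0.0002, 0.0032]] xyz [[-0.0003, 0.0007, 0.0333], [-0.0003, 0.0007, 0.0333], [-0.0002, 0.0007, 0.0333], [-0.0002, 0.0007, 0.0333]]
```

carry_out(rotation=[[0, 0, 0.004], [0, 0, 0.004], [0, 0, 0.003], [0, 0, 0.002], [0, 0, 0]], xyz=[[0, 0.001, 0.036], [0, 0.001, 0.036], [0, 0.001, 0.036], [0, 0.001, 0.025], [0, 0, 0]], jaw=[0.4, 0.4, 0.4, 0.4, 0.4])

```text
time_s: 8.23
position: [545.3, -73.7, 97.0]
tool_rot: [-3.14, -0.008, -0.055]
contact_force: [-0.4, -1.0, 0.1]
grip_width: 59.4
```

```bash
python3 -c "
from h import *
print(w2r(r.get_obs()['position']));plan([*r2w(73,-54),48],-0.0725,n=3)"
```

```text
[[ 75.66901006 -54.56901515]]
3 rows
rot [[-0.0004, -0.0026, 0.0058], [-0.0004, -0.0026, 0.0058], [-0.0004, -0.0026, 0.0058]] xyz [[-0.001, -0.0002, 0.0163], [-0.001, -0.0002, 0.0163], [-0.0009, -0.0002, 0.0163]]
```

carry_out(rotation=[[0, -0.004, 0.012], [0, -0.004, 0.008], [0, 0, 0.004], [0, 0, 0]], xyz=[[-0.001, 0, 0.018], [-0.001, 0, 0.018], [0, 0, 0.01], [0, 0, 0]], jaw=[0.4, 0.4, 0.4, 0.4])

```text
time_s: 8.57
position: [544.2, -74.3, 51.1]
tool_rot: [-3.14, 0.001, -0.071]
contact_force: [-0.5, 0.1, 0.4]
grip_width: 59.7
```

```bash
python3 -c "
from h import *
print(w2r(r.get_obs()['position']));plan([*r2w(57,-53),48],-0.0725,n=3)"
```

```text
[[ 74.68101191 -55.2482413 ]]
3 rows
rot [[-0.0005, 0.0003, 0.0006], [-0.0005, 0.0003, 0.0006], [-0.0005, 0.0003, 0.0006]] xyz [[-0.0059, -0.0008, 0.001], [-0.0059, -0.0008, 0.001], [-0.0059, -0.0008, 0.001]]
```

carry_out(rotation=[[0, 0, 0], [0, 0, 0], [0, 0, 0], [0, 0, 0]], xyz=[[-0.006, -0.001, 0.001], [-0.005, 0, 0.001], [-0.003, 0, 0], [0, 0, 0]], jaw=[0.4, 0.4, 0.4, 0.4])

```text
time_s: 8.9
position: [531.0, -72.5, 52.6]
tool_rot: [-3.14, -0.003, -0.067]
contact_force: [-0.4, 0.5, 0.1]
grip_width: 59.7
```

carry_out(rotation=[[0, 0, 0], [0, 0, 0]], xyz=[[-0.002, 0, 0], [0, 0, 0]], jaw=[0.4, 0.4])

```text
time_s: 9.07
position: [529.4, -72.4, 54.3]
tool_rot: [-3.141, -0.006, -0.067]
contact_force: [0.5, 0.8, 1.0]
grip_width: 59.4
```

```bash
python3 -c "
from h import *
o=r.get_obs();print(w2r(o['position']),o['contact_force'],o['tool_rot'])"
```

```text
[[ 59.76604644 -54.44115456]] [0.48041404 0.81175814 0.98968518] [-3.1406077  -0.00564841 -0.06675117]
```

carry_out(rotation=[[0, -0.006, 0.006], [0, 0, 0]], xyz=[[-0.002, 0, 0.004], [-0.001, 0, 0.001]], jaw=[0.4, 0.4])

```text
time_s: 9.23
position: [527.1, -72.3, 50.0]
tool_rot: [-3.141, -0.002, -0.073]
contact_force: [-1.3, 0.7, 0.4]
grip_width: 59.9
```

carry_out(rotation=[[0, 0, 0.003], [0, 0, 0]], xyz=[[-0.002, 0, 0], [-0.001, 0, 0]], jaw=[0.4, 0.4])

```text
time_s: 9.4
position: [524.3, -72.1, 49.8]
tool_rot: [-3.141, -0.002, -0.077]
contact_force: [1.5, 0.3, 1.2]
grip_width: 59.5
```

```bash
python3 -c "
from h import *
o=r.get_obs();print(w2r(o['position']),o['contact_force'],o['tool_rot'])
wshot('pics/w6')"
```

```text
[[ 54.65816088 -54.49538253]] [1.53283345 0.32378871 1.20324263] [-3.14074946e+00 -1.98407384e-03 -7.65545400e-02]
[524.32473825 -72.12810483  49.83434505] [-3.14074946e+00 -1.98407384e-03 -7.65545400e-02] 9.4
```

View pics/w6.png

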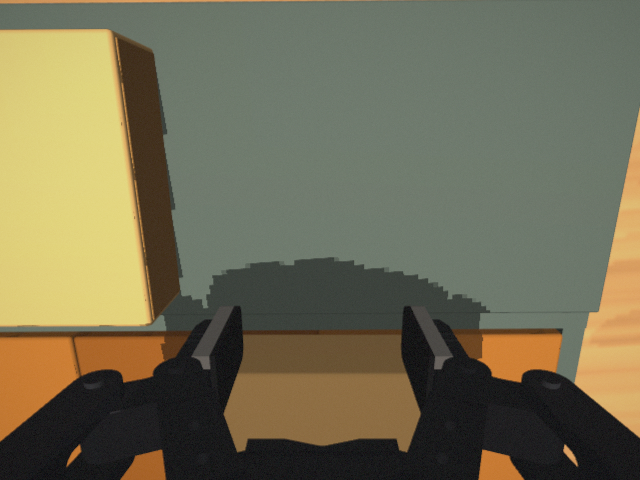

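carry_out(rotation=[[0, 0, -0.003], [0, 0, 0]], xyz=[[-0.0015, 0, 0], [-0.001, 0, 0]], jaw=[0.4, 0.4])

```text
time_s: 9.62
position: [522.4, -71.9, 49.9]
tool_rot: [-3.141, -0.003, -0.073]
contact_force: [3.6, 0.0, -1.2]
grip_width: 59.5
```

```bash
python3 -c "
from h import *
o=r.get_obs();print(w2r(o['position']),o['contact_force'],o['tool_rot'])
"
```

```text
[[ 52.70507138 -54.4439999 ]] [ 3.63148334  0.02317562 -1.24916216] [-3.14058852 -0.00320213 -0.07293801]
```

carry_out(rotation=[[0, 0, 0], [0, 0, 0]], xyz=[[-0.0015, 0, 0], [-0.001, 0, 0]], jaw=[0.4, 0.4])

```text
time_s: 9.78
position: [522.3, -71.8, 50.7]
tool_rot: [-3.14, -0.008, -0.072]
contact_force: [4.3, -0.0, -0.9]
grip_width: 59.8
```

carry_out(rotation=[[0, 0, 0], [0, 0, 0]], xyz=[[-0.002, 0, 0], [-0.001, 0, 0]], jaw=[0.4, 0.4])

```text
time_s: 9.95
position: [522.2, -71.7, 51.6]
tool_rot: [-3.14, -0.014, -0.072]
contact_force: [3.1, -0.4, -0.0]
grip_width: 59.7
```

```bash
python3 -c "
from h import *
o=r.get_obs();print(w2r(o['position']),o['contact_force'],o['tool_rot'])
wshot('pics/w7')
im=cv2.imread('pics/w7.png')
cv2.imwrite('pics/w7b.png',np.clip(im*1.5,0,255).astype(np.uint8))"
```

```text
[[ 52.53724416 -54.21902442]] [ 3.1465932  -0.38577049 -0.03116722] [-3.14018706 -0.01381089 -0.07154996]
[522.22942861 -71.69875759  51.61118592] [-3.14018706 -0.01381089 -0.07154996] 9.95
```

View pics/w7b.png

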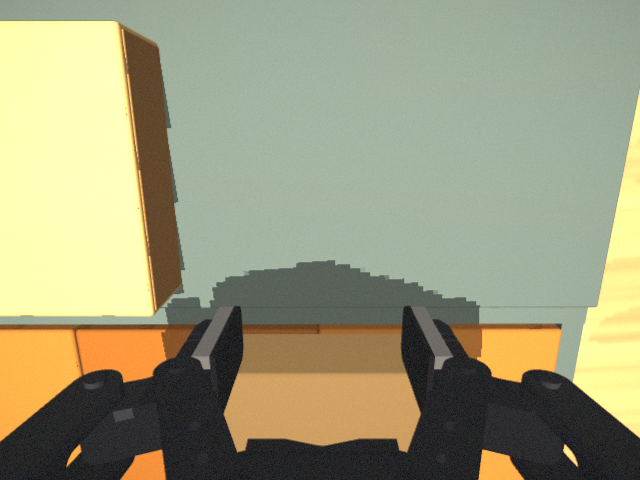

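A has stopped against the rail: the TCP stalled at x≈52.5 with a steady 3–4 N. Now B.

carry_out(rotation=[[0, 0.006, 0], [0, 0.006, 0], [0, 0, 0], [0, 0, 0], [0, 0, 0]], xyz=[[0.006, 0, 0], [0.008, 0, -0.02], [0.01, 0, -0.035], [0.03, -0.015, -0.015], [0.03, -0.025, 0]], jaw=[0.4, 0.4, 0.4, 0.4, 0.4])

```text
time_s: 10.42
position: [599.3, -42.3, 123.4]
tool_rot: [-3.139, -0.011, -0.072]
contact_force: [0.6, -1.1, -0.2]
grip_width: 59.7
```

```bash
python3 -c "
from h import *
print(w2r(r.get_obs()['position']));plan([*r2w(181,53),110],-0.0725)"
```

```text
[[127.27059699 -19.33333285]]
3 rows
rot [[-0.0009, -0.0038, 0.0002], [-0.0009, -0.0038, 0.0002], [-0.0009, -0.0038, 0.0002]] xyz [[0.0179, -0.0241, 0.0047], [0.0179, -0.0241, 0.0046], [0.0179, -0.0241, 0.0045]]
```

carry_out(rotation=[[0, -0.004, 0], [0, -0.004, 0], [0, -0.004, 0], [0, 0, 0], [0, 0, 0]], xyz=[[0.02, -0.024, 0.002], [0.018, -0.024, 0.002], [0.012, -0.02, 0.002], [0, 0, 0], [0, 0, 0]], jaw=[0.4, 0.4, 0.4, 0.4, 0.4])

```text
time_s: 10.83
position: [657.6, -0.9, 117.8]
tool_rot: [-3.115, 0.002, -0.013]
contact_force: [0.1, -0.3, -0.4]
grip_width: 59.9
```

```bash
python3 -c "
from h import *
print(w2r(r.get_obs()['position']));plan([*r2w(179,53),49],-0.0725,n=4)"
```

```text
[[182.40324117  26.18411531]]
4 rows
rot [[-0.0066, 0.0007, 0.0149], [-0.0066, 0.0007, 0.0149], [-0.0066, 0.0007, 0.0149], [-0.0066, 0.0007, 0.0149]] xyz [[-0.0004, -0.0063, 0.0174], [-0.0005, -0.0064, 0.0173], [-0.0006, -0.0065, 0.0173], [-0.0007, -0.0066, 0.0173]]
```

carry_out(rotation=[[-0.012, 0, 0.03], [-0.012, 0, 0.03], [0, 0, 0], [0, 0, 0]], xyz=[[0, -0.014, 0], [0, -0.013, 0], [0, 0, 0], [0, 0, 0]], jaw=[0.4, 0.4, 0.4, 0.4])

```text
time_s: 11.17
position: [654.1, -5.6, 117.6]
tool_rot: [-3.116, 0.008, -0.02]
contact_force: [-0.6, 0.4, -0.4]
grip_width: 59.6
```

```bash
python3 -c "
from h import *
print(r.get_obs()['joints'].round(3));print(w2r(r.get_obs()['position']));plan([*r2w(179,53),49],-0.0725,n=4)"
```

```text
[-0.021  0.516  0.121  1.183  0.026  3.141]
[[179.28230884  21.25552584]]
4 rows
rot [[-0.0064, 0.0023, 0.0131], [-0.0064, 0.0023, 0.0131], [-0.0064, 0.0023, 0.0131], [-0.0064, 0.0023, 0.0131]] xyz [[0.0005, -0.0075, 0.0174], [0.0004, -0.0076, 0.0173], [0.0002, -0.0077, 0.0173], [0.0001, -0.0078, 0.0172]]
```

Joint 6 is at its limit (3.141), so this push needs the opposite yaw (th+π). I'll turn half a turn the other way, slightly raised.

carry_out(rotation=[[0, 0, -0.06], [0, 0, -0.12], [0, 0, -0.12], [0, 0, -0.12], [0, 0, -0.12]], xyz=[[0, 0, -0.01], [0, 0, -0.02], [0, 0, -0.01], [0, 0, 0], [0, 0, 0]], jaw=[0.4, 0.4, 0.4, 0.4, 0.4])

```text
time_s: 11.58
position: [651.5, -9.4, 160.2]
tool_rot: [-3.115, -0.005, 0.534]
contact_force: [-0.8, 0.0, -0.3]
grip_width: 59.9
```

carry_out(rotation=[[0, 0, -0.12], [0, 0, -0.12], [0, 0, -0.12], [0, 0, -0.12], [0, 0, -0.12]], xyz=[[0, 0, 0], [0, 0, 0], [0, 0, 0], [0, 0, 0], [0, 0, 0]], jaw=[0.4, 0.4, 0.4, 0.4, 0.4])

```text
time_s: 12.0
position: [649.8, -11.9, 163.1]
tool_rot: [-3.126, -0.02, 1.159]
contact_force: [0.7, 0.0, -0.1]
grip_width: 59.8
```

carry_out(rotation=[[0, 0, -0.12], [0, 0, -0.12], [0, 0, -0.12], [0, 0, -0.12], [0, 0, -0.12]], xyz=[[0, 0, 0], [0, 0, 0], [0, 0, 0], [0, 0, 0], [0, 0, 0]], jaw=[0.4, 0.4, 0.4, 0.4, 0.4])

```text
time_s: 12.42
position: [647.6, -14.3, 165.0]
tool_rot: [-3.142, -0.025, 1.784]
contact_force: [-1.0, -0.3, -0.6]
grip_width: 59.7
```

carry_out(rotation=[[0, 0, -0.12], [0, 0, -0.12], [0, 0, -0.12], [0, 0, -0.12], [0, 0, -0.12]], xyz=[[0, 0, 0], [0, 0, 0], [0, 0, 0], [0, 0, 0], [0, 0, 0]], jaw=[0.4, 0.4, 0.4, 0.4, 0.4])

```text
time_s: 12.83
position: [645.4, -16.8, 166.8]
tool_rot: [3.127, -0.019, 2.409]
contact_force: [0.7, -0.6, -0.1]
grip_width: 59.7
```

```bash
python3 -c "
from h import *
print(r.get_obs()['joints'].round(3));print(w2r(r.get_obs()['position']));plan([*r2w(179,53),110],3.069)"
```

```text
[-0.037  0.475  0.178  1.279  0.024  0.695]
[[171.4147694    9.45642614]]
6 rows
rot [[0.0035, -0.0023, -0.11], [0.0035, -0.0023, -0.11], [0.0035, -0.0023, -0.11], [0.0035, -0.0023, -0.11], [0.0035, -0.0023, -0.11]] xyz [[0.0033, 0.0064, 0.0096], [0.0026, 0.0067, 0.0096], [0.0018, 0.007, 0.0096], [0.0011, 0.0072, 0.0095], [0.0003, 0.0073, 0.0095]]
rot [[0.0035, -0.0023, -0.11]] xyz [[-0.0005, 0.0073, 0.0095]]
```

carry_out(rotation=[[0.004, -0.002, -0.12], [0.004, -0.002, -0.12], [0.004, -0.002, -0.12], [0.004, -0.002, -0.12], [0.004, -0.002, -0.12]], xyz=[[0.003, 0.008, 0.008], [0.002, 0.008, 0.009], [0.001, 0.009, 0.009], [0, 0.009, 0.009], [-0.001, 0.009, 0.009]], jaw=[0.4, 0.4, 0.4, 0.4, 0.4])

```text
time_s: 13.25
position: [660.4, 21.5, 126.6]
tool_rot: [3.141, 0.002, 3.033]
contact_force: [-0.5, 0.3, -0.1]
grip_width: 59.9
```

carry_out(rotation=[[0, 0, -0.05], [0, 0, 0]], xyz=[[-0.003, 0.002, 0], [0, 0, 0]], jaw=[0.4, 0.4])

```text
time_s: 13.42
position: [662.3, 24.1, 125.0]
tool_rot: [3.142, 0.0, 3.093]
contact_force: [-0.7, -0.3, -0.5]
grip_width: 60.0
```

```bash
python3 -c "
from h import *
print(w2r(r.get_obs()['position']));plan([*r2w(179,53),49],3.069,n=4)
wshot('pics/w8')"
```

```text
[[185.34362369  51.48937271]]
4 rows
rot [[0.0, 0.0, 0.006], [0.0, 0.0, 0.006], [0.0, 0.0, 0.006], [0.0, 0.0, 0.006]] xyz [[0.0016, 0.0004, 0.019], [0.0016, 0.0004, 0.019], [0.0016, 0.0004, 0.019], [0.0016, 0.0004, 0.019]]
[662.34788583  24.10634464 125.00951541] [3.14156219e+00 1.75607841e-04 3.09284989e+00] 13.4167
```

View pics/w8.png

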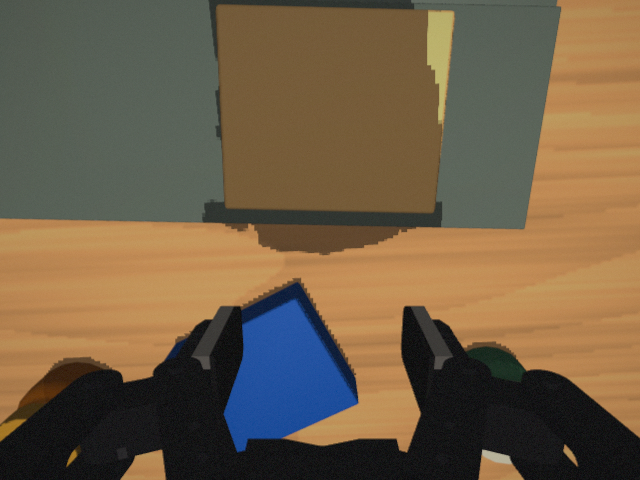

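```bash
python3 -c "
from h import *
print(w2r(wray('pics/w8',[(490,350),(455,380)],40)), w2r(wray('pics/w8',[(75,362),(110,380)],50)), w2r(wray('pics/w8',[(225,210),(436,213),(218,4),(454,12)],70)))
print(w2r(ray('scene',[(358,402),(345,415),(372,415)],55)))"
```

```text
[[247.13735094 158.84760437]
 [269.37733272 139.35515226]] [[255.31246042 -96.79502083]
 [267.48166566 -77.11302685]] [[155.32154547   3.24617054]
 [154.44552288 107.18083689]
 [ 65.50373813   4.25636732]
 [ 66.24960574 105.89769374]]
[[279.01019873 172.65947675]
 [304.64063877 157.7262622 ]
 [292.77001479 199.20399806]]
```

Tin and jar are well clear. Descending behind B.

carry_out(rotation=[[0, 0, 0.01], [0, 0, 0.008], [0, 0, 0.006], [0, 0, 0.002], [0, 0, 0]], xyz=[[0.002, 0.002, 0.02], [0.001, 0.001, 0.022], [0, 0, 0.018], [0, 0, 0.012], [0, 0, 0]], jaw=[0.4, 0.4, 0.4, 0.4, 0.4])

```text
time_s: 13.88
position: [659.2, 24.6, 54.3]
tool_rot: [3.141, 0.005, 3.047]
contact_force: [-0.7, 0.1, 0.4]
grip_width: 59.6
```

```bash
python3 -c "
from h import *
print(w2r(r.get_obs()['position']));plan([*r2w(100,54.5),49],3.069,n=10)"
```

```text
[[182.17764821  51.73417671]]
10 rows
rot [[0.0, 0.0005, -0.0022], [0.0, 0.0005, -0.0022], [0.0, 0.0005, -0.0022], [0.0, 0.0005, -0.0022], [0.0, 0.0005, -0.0022]] xyz [[0.0082, 0.0001, 0.0005], [0.0082, 0.0001, 0.0005], [0.0082, 0.0001, 0.0005], [0.0082, 0.0001, 0.0005], [0.0082, 0.0002, 0.0005]]
rot [[0.0, 0.0005, -0.0022], [0.0, 0.0005, -0.0022], [0.0, 0.0005, -0.0022], [0.0, 0.0005, -0.0022], [0.0, 0.0005, -0.0022]] xyz [[0.0082, 0.0002, 0.0005], [0.0082, 0.0002, 0.0005], [0.0082, 0.0002, 0.0005], [0.0082, 0.0002, 0.0005], [0.0082, 0.0003, 0.0005]]
```

carry_out(rotation=[[0, 0.004, -0.014], [0, 0, -0.008], [0, 0, 0]], xyz=[[0.003, 0.002, 0.003], [0.004, 0.001, 0.002], [0, 0, 0]], jaw=[0.4, 0.4, 0.4])

```text
time_s: 14.13
position: [651.9, 27.2, 50.7]
tool_rot: [3.141, 0.002, 3.066]
contact_force: [1.6, 0.2, 0.1]
grip_width: 59.7
```

```bash
python3 -c "
from h import *
print(w2r(r.get_obs()['position']));plan([*r2w(100,54.5),49],3.069,n=10)"
```

```text
[[174.70723058  53.84731673]]
10 rows
rot [[0.0, 0.0002, -0.0003], [0.0, 0.0002, -0.0003], [0.0, 0.0002, -0.0003], [0.0, 0.0002, -0.0003], [0.0, 0.0002, -0.0003]] xyz [[0.0075, 0.0, 0.0002], [0.0075, 0.0, 0.0002], [0.0075, 0.0, 0.0002], [0.0075, 0.0, 0.0002], [0.0075, 0.0001, 0.0002]]
rot [[0.0, 0.0002, -0.0003], [0.0, 0.0002, -0.0003], [0.0, 0.0002, -0.0003], [0.0, 0.0002, -0.0003], [0.0, 0.0002, -0.0003]] xyz [[0.0075, 0.0001, 0.0002], [0.0075, 0.0001, 0.0002], [0.0075, 0.0001, 0.0002], [0.0075, 0.0001, 0.0002], [0.0075, 0.0001, 0.0002]]
```

carry_out(rotation=[[0, 0, 0], [0, 0, 0], [0, 0, 0], [0, 0, 0], [0, 0, 0]], xyz=[[0.008, 0, 0.001], [0.008, 0, 0], [0.008, 0, 0], [0.008, 0, 0], [0.008, 0, 0]], jaw=[0.4, 0.4, 0.4, 0.4, 0.4])

```text
time_s: 14.55
position: [612.7, 30.4, 53.2]
tool_rot: [3.14, 0.009, 3.065]
contact_force: [1.4, 0.6, 0.1]
grip_width: 60.0
```

```bash
python3 -c "
from h import *
print(w2r(r.get_obs()['position']));plan([*r2w(75,54.5),48],3.069,n=7)"
```

```text
[[135.33699367  54.18857848]]
7 rows
rot [[0.0002, 0.0013, -0.0006], [0.0002, 0.0013, -0.0006], [0.0002, 0.0013, -0.0006], [0.0002, 0.0013, -0.0006], [0.0002, 0.0013, -0.0006]] xyz [[0.0086, 0.0, 0.0007], [0.0086, 0.0, 0.0007], [0.0086, 0.0, 0.0007], [0.0086, 0.0, 0.0007], [0.0086, 0.0, 0.0007]]
rot [[0.0002, 0.0013, -0.0006], [0.0002, 0.0013, -0.0006]] xyz [[0.0086, 0.0, 0.0007], [0.0086, 0.0, 0.0007]]
```

carry_out(rotation=[[0, 0.003, 0], [0, 0.003, 0], [0, 0.002, 0], [0, 0.001, 0], [0, 0.001, 0]], xyz=[[0.008, 0, 0.002], [0.008, 0, 0.002], [0.008, 0, 0.001], [0.008, 0, 0.001], [0.008, 0, 0.001]], jaw=[0.4, 0.4, 0.4, 0.4, 0.4])

```text
time_s: 14.97
position: [569.8, 33.9, 47.2]
tool_rot: [3.14, 0.002, 3.065]
contact_force: [1.4, -1.5, 1.5]
grip_width: 59.7
```

```bash
python3 -c "
from h import *
print(w2r(r.get_obs()['position']));plan([*r2w(70,54.5),49],3.069,n=4)
wshot('pics/w9')
cv2.imwrite('pics/s9.png',r.read_camera('scene')[:,:,::-1])
im=cv2.imread('pics/s9.png')[190:340,190:410]; cv2.imwrite('pics/s9c.png',cv2.resize(im,None,fx=3.5,fy=3.5,interpolation=2))"
```

```text
[[92.28557408 54.5527542 ]]
4 rows
rot [[0.0004, 0.0005, -0.0011], [0.0004, 0.0005, -0.0011], [0.0004, 0.0005, -0.0011], [0.0004, 0.0005, -0.0011]] xyz [[0.0056, -0.0, -0.0005], [0.0056, -0.0, -0.0005], [0.0056, -0.0, -0.0005], [0.0056, -0.0, -0.0005]]
[569.75658757  33.90616046  47.18859908] [3.14003882e+00 1.99970714e-03 3.06458033e+00] 14.9667
```

View pics/w9.png

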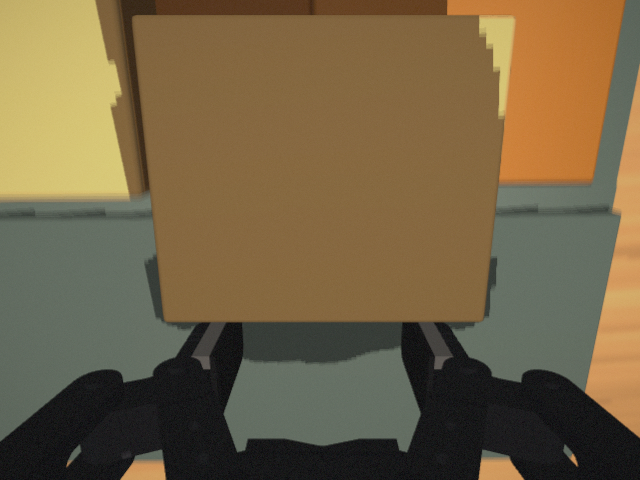

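View pics/s9c.png

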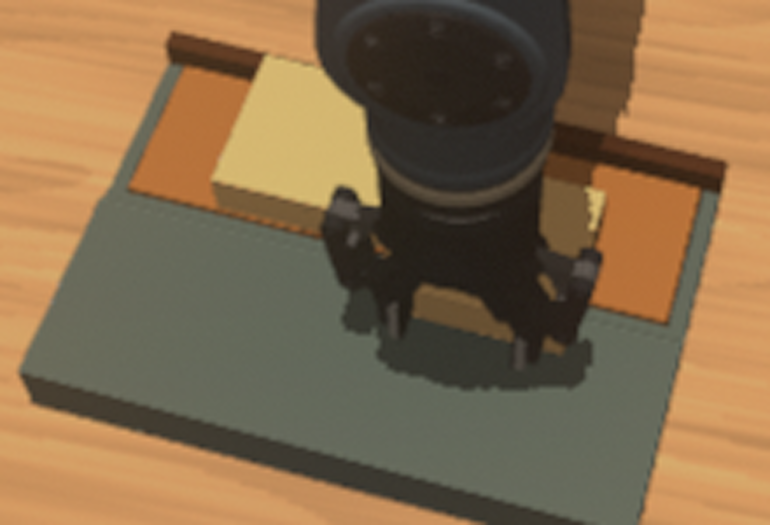

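```bash
python3 -c "
from h import *
f='pics/w9'
print('A',w2r(wray(f,[(130,195),(105,50)],68)).round(1).tolist()); print('B',w2r(wray(f,[(133,15),(516,16),(485,321),(164,321)],70)).round(1).tolist()); print('jl',w2r(wray(f,[(312,5)],38)),'lowL end',w2r(wray(f,[(592,182)],38)))
"
```

```text
A [[41.2, -2.4], [1.7, -3.7]]
B [[-6.2, 5.9], [-5.5, 106.0], [82.4, 107.5], [81.8, 3.8]]
jl [[-16.44244424  52.06978282]] lowL end [[ 42.14816325 155.03656604]]
```

carry_out(rotation=[[0, 0, -0.002], [0, 0, -0.001], [0, 0, 0], [0, 0, 0], [0, 0, 0]], xyz=[[0.006, 0, 0], [0.006, 0, 0], [0.006, 0, 0], [0.005, 0, 0], [0.003, 0, 0]], jaw=[0.4, 0.4, 0.4, 0.4, 0.4])

```text
time_s: 15.48
position: [540.7, 36.0, 46.4]
tool_rot: [3.14, -0.0, 3.068]
contact_force: [0.7, 0.5, -1.2]
grip_width: 59.6
```

```bash
python3 -c "
from h import *
print(w2r(r.get_obs()['position']));plan([*r2w(53,54.5),48],3.069,n=4)"
```

```text
[[63.13368517 54.53596867]]
4 rows
rot [[0.0003, -0.0001, -0.0002], [0.0003, -0.0001, -0.0002], [0.0003, -0.0001, -0.0002], [0.0003, -0.0001, -0.0002]] xyz [[0.0025, -0.0, -0.0004], [0.0025, -0.0, -0.0004], [0.0025, -0.0, -0.0004], [0.0025, -0.0, -0.0004]]
```

carry_out(rotation=[[0, 0, 0], [0, 0, 0], [0, 0, 0], [0, 0, 0], [0, 0, 0]], xyz=[[0.003, 0, -0.001], [0.003, 0, -0.001], [0.002, 0, 0], [0.002, 0, 0], [0.001, 0, 0]], jaw=[0.4, 0.4, 0.4, 0.4, 0.4])

```text
time_s: 15.9
position: [529.8, 37.1, 49.3]
tool_rot: [3.14, 0.003, 3.068]
contact_force: [4.8, -1.1, 0.2]
grip_width: 60.1
```

carry_out(rotation=[[0, 0, 0], [0, 0, 0]], xyz=[[0.0015, 0, 0], [0.001, 0, 0]], jaw=[0.4, 0.4])

```text
time_s: 16.07
position: [529.8, 37.2, 50.2]
tool_rot: [3.14, 0.008, 3.069]
contact_force: [3.9, -0.7, -1.0]
grip_width: 59.9
```

```bash
python3 -c "
from h import *
print(w2r(r.get_obs()['position']),r.get_obs()['tool_rot'])"
```

```text
[[52.19565662 54.93663198]] [3.13981501 0.00780838 3.06856757]
```

B has stalled against the rail at x≈52.2, the same as A. I'll back off and take an overview.

carry_out(rotation=[[0, -0.004, 0], [0, -0.004, 0], [0, 0, 0], [0, 0, 0], [0, 0, 0]], xyz=[[-0.008, 0, 0], [-0.008, 0, -0.03], [-0.01, -0.01, -0.035], [-0.01, -0.015, -0.035], [-0.01, -0.02, -0.035]], jaw=[0.4, 0.4, 0.4, 0.4, 0.4])

```text
time_s: 16.48
position: [564.4, -9.7, 181.3]
tool_rot: [3.141, -0.006, 3.073]
contact_force: [1.0, -0.2, -0.7]
grip_width: 59.7
```

carry_out(rotation=[[0, 0, 0], [0, 0, 0], [0, 0, 0], [0, 0, 0]], xyz=[[0, -0.01, -0.03], [0, -0.01, -0.03], [0, 0, 0], [0, 0, 0]], jaw=[0.4, 0.4, 0.4, 0.4])

```text
time_s: 16.82
position: [566.7, -34.4, 250.8]
tool_rot: [3.141, 0.002, 3.069]
contact_force: [-1.4, -0.3, 0.3]
grip_width: 60.0
```

```bash
python3 -c "
from h import *
print(w2r(r.get_obs()['position']))
wshot('pics/w10')
im=cv2.imread('pics/w10.png')
cv2.imwrite('pics/w10b.png',np.clip(im*1.5,0,255).astype(np.uint8))"
```

```text
[[ 94.22249621 -13.82186717]]
[566.73288552 -34.42902624 250.81760531] [3.14133731e+00 1.57720602e-03 3.06934882e+00] 16.8167
```

View pics/w10b.png

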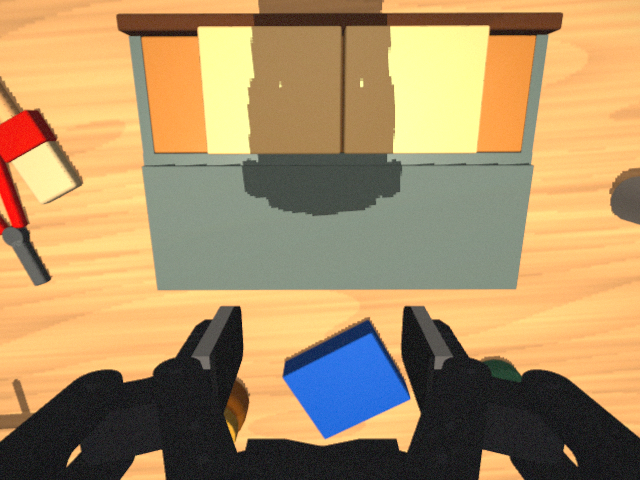

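Both blocks sit at the rail with a small gap at column ~343. I'll zoom in to measure.

```bash
python3 -c "
from h import *
f='pics/w10'
im=cv2.imread(f+'.png').astype(float)
b=np.clip(im[5:175,125:555]*2,0,255).astype(np.uint8)
cv2.imwrite('pics/w10c.png',cv2.resize(b,None,fx=1.85,fy=3.4,interpolation=2))
for v in (50,90,140):
  row=im[v-3:v+4].mean(0); g=np.abs(np.diff(row,axis=0)).sum(1)
  for a,bb in [(135,160),(190,220),(325,365),(465,500),(515,550)]:
    s=g[a:bb]; k=[i+a for i in range(1,len(s)-1) if s[i]>12 and s[i]>=s[i-1] and s[i]>=s[i+1]]
    print(v,[(i,int(g[i])) for i in k])
"
```

```text
50 [(142, 72)]
50 [(198, 63)]
50 [(340, 49), (342, 32), (344, 57)]
50 [(486, 68)]
50 [(533, 68), (545, 72)]
90 [(146, 65)]
90 [(202, 58)]
90 [(339, 43), (344, 58)]
90 [(482, 66)]
90 [(528, 72), (540, 75)]
140 [(141, 59), (152, 70)]
140 [(206, 82)]
140 [(339, 55), (343, 62)]
140 [(477, 57)]
140 [(521, 71), (533, 79)]
```

View pics/w10c.png

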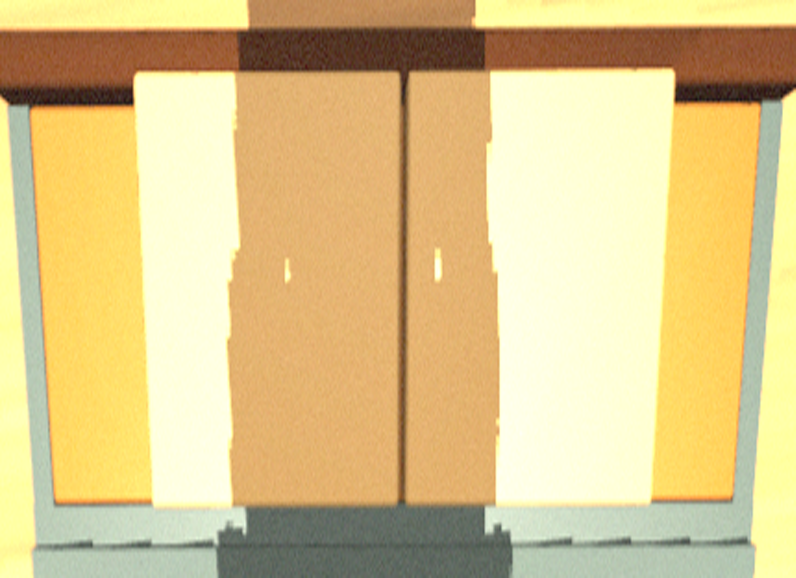

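```bash
python3 -c "
from h import *
f='pics/w10'
for v,e in [(50,[142.5,198.5,340.3,344.5,486.5,533.5]),(90,[146.5,202.5,339.7,344.3,482.5,528.5]),(140,[152.5,206.5,339.5,343.5,477.5,521.5])]:
  z=[38,68,68,68,68,38]
  Y=np.array([w2r(wray(f,(u,v),zz))[0,1] for u,zz in zip(e,z)]); 
  m=(Y[0]+Y[5])/2; k=314/(Y[5]-Y[0])
  print(v,Y.round(1),'mid',round(m,2),'scale',round(k,4),'A c',round(((Y[1]+Y[2])/2-m)*k,2),'B c',round(((Y[3]+Y[4])/2-m)*k,2),'widths',(Y[2]-Y[1]).round(1),(Y[4]-Y[3]).round(1))
print(w2r(wray(f,[(200,26),(345,26),(490,26)],68)), w2r(wray(f,[(206,154),(477,153)],68)))
"
```

```text
50 [-1.562e+02 -1.034e+02 -1.000e-01  2.900e+00  1.063e+02  1.548e+02] mid -0.71 scale 1.0097 A c -51.53 B c 55.87 widths 103.2 103.4
90 [-156.7 -102.8   -0.2    3.2  106.5  155.1] mid -0.8 scale 1.007 A c -51.06 B c 56.02 widths 102.5 103.3
140 [-156.5 -102.7    0.     3.1  106.6  154.9] mid -0.81 scale 1.0083 A c -50.95 B c 56.16 widths 102.8 103.5
[[ -45.39521496 -100.93120301]
 [ -45.32264852    3.05052974]
 [ -45.25008478  107.02840029]] [[  44.22276499 -103.96719371]
 [  43.60584586  107.32302357]]
```

```bash
python3 -c "
from h import *
f='pics/w10'
print(w2r(wray(f,[(612,195)],110)))
print(w2r(ray('scene',[(456,299)],130)),w2r(ray('scene',[(446,334)],0)),'pot',w2r(ray('scene',[(471,270)],60)),w2r(ray('side',[(291,194)],0)))
plan([*r2w(0,135),200],1.498)
"
```

```text
[[ 69.75935121 189.09646934]]
[[ 91.56320182 288.24954763]] [[ 96.65008032 299.26793294]] pot [[-15.75580099 316.69361758]] [[ 86.48227099 284.22753822]]
14 rows
rot [[0.0001, 0.0001, 0.1123], [0.0001, 0.0001, 0.1123], [0.0001, 0.0001, 0.1123], [0.0001, 0.0001, 0.1123], [0.0001, 0.0001, 0.1123]] xyz [[0.0067, 0.0106, 0.0036], [0.0079, 0.0098, 0.0036], [0.0089, 0.0089, 0.0036], [0.0099, 0.0078, 0.0036], [0.0107, 0.0066, 0.0036]]
rot [[0.0001, 0.0001, 0.1123], [0.0001, 0.0001, 0.1123], [0.0001, 0.0001, 0.1123], [0.0001, 0.0001, 0.1123], [0.0001, 0.0001, 0.1123]] xyz [[0.0114, 0.0054, 0.0036], [0.0119, 0.0041, 0.0036], [0.0123, 0.0027, 0.0036], [0.0125, 0.0014, 0.0036], [0.0126, -0.0001, 0.0036]]
rot [[0.0001, 0.0001, 0.1123], [0.0001, 0.0001, 0.1123], [0.0001, 0.0001, 0.1123], [0.0001, 0.0001, 0.1123]] xyz [[0.0125, -0.0015, 0.0036], [0.0123, -0.0029, 0.0036], [0.0119, -0.0042, 0.0036], [0.0113, -0.0055, 0.0036]]
```

Bottle at y≈288 and pot at y≈317 in the rack frame, well clear. Turning to push B back toward A from its left.

carry_out(rotation=[[0, 0, 0.12], [0, 0, 0.12], [0, 0, 0.12], [0, 0, 0.12], [0, 0, 0.12]], xyz=[[0.007, 0.011, 0.003], [0.008, 0.01, 0.003], [0.009, 0.009, 0.003], [0.01, 0.008, 0.003], [0.011, 0.007, 0.003]], jaw=[0.1, 0.1, 0.1, 0.1, 0.1])

```text
time_s: 17.28
position: [535.4, 24.2, 229.6]
tool_rot: [-3.137, -0.005, 2.45]
contact_force: [-0.0, 0.2, 0.6]
grip_width: 47.1
```

carry_out(rotation=[[0, 0, 0.12], [0, 0, 0.12], [0, 0, 0.12], [0, 0, 0.12], [0, 0, 0.12]], xyz=[[0.011, 0.005, 0.003], [0.012, 0.004, 0.003], [0.012, 0.003, 0.003], [0.013, 0.001, 0.003], [0.013, 0, 0.003]], jaw=[0.1, 0.1, 0.1, 0.1, 0.1])

```text
time_s: 17.7
position: [503.7, 86.2, 206.6]
tool_rot: [-3.122, -0.004, 1.825]
contact_force: [-0.2, 0.0, -0.0]
grip_width: 46.7
```

```bash
python3 -c "
from h import *
print(w2r(r.get_obs()['position']))
plan([*r2w(2,132),120],1.498,n=5)
"
```

```text
[[ 22.62599928 101.93716536]]
5 rows
rot [[-0.004, -0.0001, 0.0654], [-0.004, -0.0001, 0.0654], [-0.004, -0.0001, 0.0654], [-0.004, -0.0001, 0.0654], [-0.004, -0.0001, 0.0654]] xyz [[0.007, -0.0016, 0.0174], [0.0068, -0.0022, 0.0174], [0.0067, -0.0027, 0.0174], [0.0065, -0.0032, 0.0174], [0.0063, -0.0037, 0.0173]]
```

carry_out(rotation=[[-0.004, 0, 0.1], [-0.004, 0, 0.1], [-0.004, 0, 0.08], [-0.004, 0, 0.045], [0, 0, 0]], xyz=[[0.008, -0.002, 0.02], [0.008, -0.002, 0.02], [0.008, -0.003, 0.02], [0.005, -0.002, 0.015], [0, 0, 0]], jaw=[0.1, 0.1, 0.1, 0.1, 0.1])

```text
time_s: 18.12
position: [483.6, 118.4, 122.7]
tool_rot: [-3.128, 0.003, 1.481]
contact_force: [-0.7, -0.4, -0.1]
grip_width: 47.5
```

carry_out(rotation=[[0, 0, 0]], xyz=[[0, 0, 0]], jaw=[0.1])

```text
time_s: 18.2
position: [482.3, 118.6, 121.6]
tool_rot: [-3.125, 0.004, 1.483]
contact_force: [-0.7, 1.0, 0.3]
grip_width: 47.0
```

```bash
python3 -c "
from h import *
print(w2r(r.get_obs()['position']))
plan([*r2w(2,130),46],1.498,n=4)
"
```

```text
[[ -1.06639543 132.67168261]]
4 rows
rot [[-0.0041, 0.001, -0.0037], [-0.0041, 0.001, -0.0037], [-0.0041, 0.001, -0.0037], [-0.0041, 0.001, -0.0037]] xyz [[-0.0006, 0.0011, 0.0189], [-0.0006, 0.001, 0.0189], [-0.0006, 0.0009, 0.0189], [-0.0006, 0.0008, 0.0189]]
```

carry_out(rotation=[[-0.008, 0, -0.008], [-0.005, 0, -0.004], [0, 0, 0], [0, 0, 0], [0, 0, 0]], xyz=[[0, 0.002, 0.02], [0, 0.001, 0.022], [0, 0, 0.018], [0, 0, 0.012], [0, 0, 0]], jaw=[0.1, 0.1, 0.1, 0.1, 0.1])

```text
time_s: 18.62
position: [486.6, 117.9, 49.5]
tool_rot: [-3.14, 0.004, 1.506]
contact_force: [-0.1, 0.1, -0.9]
grip_width: 46.7
```

```bash
python3 -c "
from h import *
print(w2r(r.get_obs()['position']))
plan([*r2w(2,124),46],1.498,n=2)
"
```

```text
[[  3.25429328 132.3029154 ]]
2 rows
rot [[-0.0007, 0.0018, 0.0041], [-0.0007, 0.0018, 0.0041]] xyz [[-0.0041, -0.0007, 0.0018], [-0.0041, -0.0006, 0.0018]]
```

carry_out(rotation=[[0, 0.002, 0.006], [0, 0.002, 0], [0, 0, 0], [0, 0, 0]], xyz=[[-0.005, -0.001, 0.002], [-0.005, 0, 0.001], [-0.003, 0, 0], [0, 0, 0]], jaw=[0.1, 0.1, 0.1, 0.1])

```text
time_s: 18.95
position: [486.2, 103.5, 48.9]
tool_rot: [3.141, -0.001, 1.502]
contact_force: [1.0, 0.4, -0.1]
grip_width: 47.0
```

```bash
python3 -c "
from h import *
o=r.get_obs();print(w2r(o['position']),o['tool_rot'])
"
```

```text
[[  3.88275194 117.91815916]] [ 3.14126834e+00 -1.32801397e-03  1.50239612e+00]
```

carry_out(rotation=[[0, 0, 0.004], [0, 0, 0]], xyz=[[-0.0018, -0.001, 0], [0, 0, 0]], jaw=[0.1, 0.1])

```text
time_s: 19.12
position: [485.9, 101.3, 50.3]
tool_rot: [3.139, -0.002, 1.497]
contact_force: [0.6, -0.5, -0.5]
grip_width: 47.3
```

carry_out(rotation=[[0, 0, 0], [0, 0, 0]], xyz=[[-0.001, 0, 0], [0, 0, 0]], jaw=[0.1, 0.1])

```text
time_s: 19.28
position: [486.4, 100.4, 51.1]
tool_rot: [3.138, -0.003, 1.497]
contact_force: [-0.2, 0.0, 0.0]
grip_width: 47.0
```

```bash
python3 -c "
from h import *
o=r.get_obs();print(w2r(o['position']),o['tool_rot'])
wshot('pics/w11')
im=cv2.imread('pics/w11.png')
cv2.imwrite('pics/w11b.png',np.clip(im*1.5,0,255).astype(np.uint8))
"
```

```text
[[  4.34952643 114.78266125]] [ 3.13758650e+00 -2.92146636e-03  1.49738042e+00]
[486.41703169 100.35093908  51.08931034] [ 3.13758650e+00 -2.92146636e-03  1.49738042e+00] 19.2833
```

View pics/w11b.png

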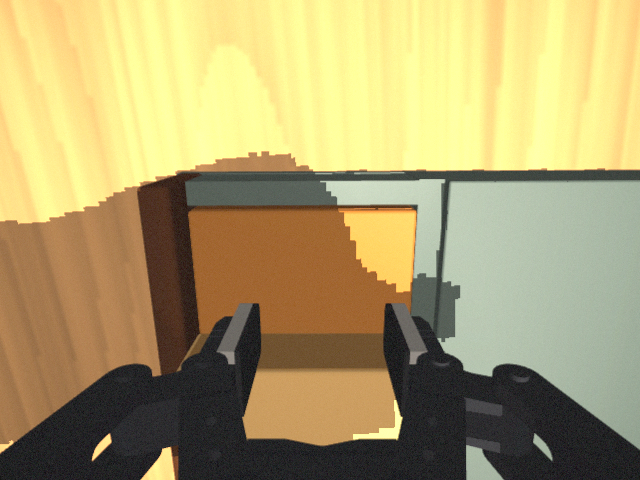

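```bash
python3 -c "
from h import *
f='pics/w11'
im=cv2.imread(f+'.png').astype(int).sum(2)//3
print(im[325:375,300:340].mean(1).astype(int).tolist()); print(im[200:215,300:330].mean(1).astype(int).tolist())
for p,z in [((320,207),38),((320,334),38),((320,369),68)]: print(p,w2r(wray(f,p,z)))
"
```

```text
[69, 69, 69, 69, 69, 68, 69, 69, 62, 55, 52, 53, 53, 53, 53, 53, 53, 53, 53, 53, 53, 53, 53, 54, 53, 53, 53, 53, 53, 53, 53, 53, 53, 53, 53, 53, 53, 53, 53, 53, 53, 53, 53, 64, 72, 78, 85, 95, 98, 100]
[61, 61, 61, 61, 59, 45, 38, 39, 43, 48, 56, 65, 67, 69, 69]
(320, 207) [[  5.77414486 157.60633907]]
(320, 334) [[  5.60630632 103.03508595]]
(320, 369) [[  5.60568637 105.4967414 ]]
```

carry_out(rotation=[[0, 0, 0], [0, 0, 0], [0, 0, -0.1], [0, 0, -0.12], [0, 0, -0.12]], xyz=[[0.006, 0, 0], [0.004, 0, -0.03], [-0.01, 0.01, -0.035], [-0.02, 0.015, -0.035], [-0.02, 0.01, -0.03]], jaw=[0.1, 0.1, 0.1, 0.1, 0.1])

```text
time_s: 19.75
position: [518.4, 64.0, 179.1]
tool_rot: [-3.131, -0.003, 1.849]
contact_force: [1.8, -0.1, -0.6]
grip_width: 47.0
```

```bash
python3 -c "
from h import *
o=r.get_obs();print(w2r(o['position']),o['tool_rot'])
plan([*r2w(94,0),250],3.069)
"
```

```text
[[38.93020749 80.82177654]] [-3.131095   -0.00323635  1.8485937 ]
11 rows
rot [[-0.0007, -0.0008, -0.1109], [-0.0007, -0.0008, -0.1109], [-0.0007, -0.0008, -0.1109], [-0.0007, -0.0008, -0.1109], [-0.0007, -0.0008, -0.1109]] xyz [[-0.0086, 0.0021, -0.0065], [-0.0088, 0.0012, -0.0065], [-0.0089, 0.0002, -0.0065], [-0.0088, -0.0008, -0.0065], [-0.0087, -0.0018, -0.0065]]
rot [[-0.0007, -0.0008, -0.1109], [-0.0007, -0.0008, -0.1109], [-0.0007, -0.0008, -0.1109], [-0.0007, -0.0008, -0.1109], [-0.0007, -0.0008, -0.1109]] xyz [[-0.0085, -0.0027, -0.0065], [-0.0081, -0.0036, -0.0065], [-0.0077, -0.0045, -0.0065], [-0.0071, -0.0053, -0.0064], [-0.0065, -0.0061, -0.0064]]
rot [[-0.0007, -0.0008, -0.1109]] xyz [[-0.0058, -0.0068, -0.0064]]
```

carry_out(rotation=[[-0.001, -0.001, -0.12], [-0.001, -0.001, -0.12], [-0.001, -0.001, -0.12], [-0.001, -0.001, -0.12], [-0.001, -0.001, -0.12]], xyz=[[-0.009, 0.002, -0.007], [-0.009, 0.001, -0.007], [-0.009, 0, -0.007], [-0.009, -0.001, -0.007], [-0.009, -0.002, -0.007]], jaw=[0.1, 0.1, 0.1, 0.1, 0.1])

```text
time_s: 20.17
position: [547.3, 23.6, 222.8]
tool_rot: [3.138, 0.006, 2.472]
contact_force: [0.2, 0.3, 0.8]
grip_width: 46.8
```

carry_out(rotation=[[0, 0, -0.12], [0, 0, -0.12], [0, 0, -0.12], [0, 0, -0.12], [0, 0, -0.12]], xyz=[[-0.008, -0.003, -0.006], [-0.008, -0.004, -0.006], [-0.007, -0.005, -0.006], [-0.006, -0.005, -0.006], [-0.005, -0.006, -0.006]], jaw=[0.1, 0.1, 0.1, 0.1, 0.1])

```text
time_s: 20.58
position: [570.3, -11.6, 254.8]
tool_rot: [-3.141, 0.007, 3.097]
contact_force: [-0.3, -0.4, 0.9]
grip_width: 47.1
```

carry_out(rotation=[[0, 0, -0.01], [0, 0, 0]], xyz=[[0, 0, 0], [0, 0, 0]], jaw=[0.1, 0.1])

```text
time_s: 20.75
position: [571.5, -11.7, 255.4]
tool_rot: [-3.141, 0.009, 3.11]
contact_force: [-0.1, 0.0, 0.8]
grip_width: 46.8
```

```bash
cat >> h.py <<'E'
def edges(f,rows,z0,z1,wins):
    pass
E
python3 -c "
from h import *
o=r.get_obs();print(w2r(o['position']),o['tool_rot'])
f='pics/w12'; wshot(f)
im=cv2.imread(f+'.png').astype(float)
cv2.imwrite('pics/w12b.png',np.clip(im*1.5,0,255).astype(np.uint8))
for v in (50,90,140):
  row=im[v-3:v+4].mean(0); g=np.abs(np.diff(row,axis=0)).sum(1)
  print(v,[(i,int(g[i])) for i in range(80,600) if g[i]>22 and g[i]>=g[i-1] and g[i]>=g[i+1]])
"
```

```text
[[97.33964908  9.1878246 ]] [-3.14061605  0.00858893  3.10982834]
[571.50949496 -11.70576591 255.40795735] [-3.14061605  0.00858893  3.10982834] 20.75
50 [(110, 82), (122, 78), (175, 74), (257, 141), (315, 49), (392, 176), (455, 60), (510, 68), (522, 83)]
90 [(114, 80), (126, 85), (177, 58), (252, 146), (313, 40), (315, 23), (396, 176), (450, 54), (504, 70), (515, 69)]
140 [(119, 84), (130, 32), (181, 55), (253, 142), (312, 38), (395, 189), (444, 96), (496, 74), (507, 86)]
```

View pics/w12b.png

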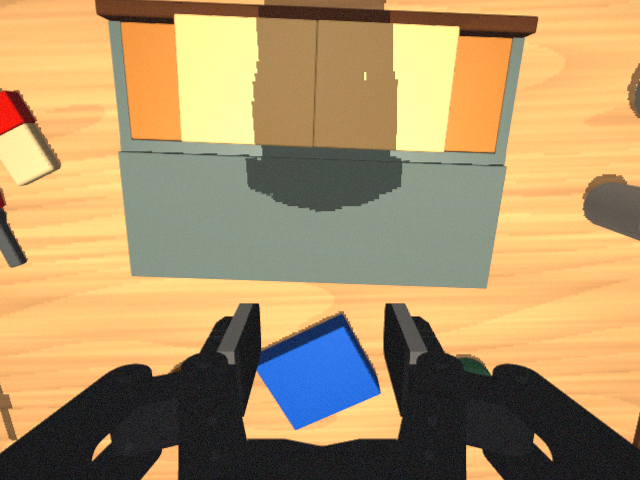

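```bash
python3 -c "
from h import *
f='pics/w12'
for v,e in [(50,[122.5,175.5,315.5,455.5,510.5]),(90,[126.5,177.7,314.2,450.5,504.5]),(140,[131,181.5,312.7,444.5,496.5])]:
  z=[38,68,68,68,38]
  W=np.array([w2r(wray(f,(u,v),zz))[0] for u,zz in zip(e,z)]); Y=W[:,1]
  m=(Y[0]+Y[4])/2; k=314/(Y[4]-Y[0])
  print(v,Y.round(1),'x',W[:,0].round(0),'mid',round(m,2),'k',round(k,4),'A c',round((Y[1]+Y[2])/2-m,2),'B c',round((Y[3]+Y[2])/2-m,2),'joint',Y[2]-m)
print('front',w2r(wray(f,[(176,14.5),(315,20),(458,26)],68)).round(1).tolist(),'rear', w2r(wray(f,[(182,142),(312,147),(444,152)],68)).round(1).tolist())
print('rail top outer',w2r(wray(f,[(97,0.5),(536,17)],52)).round(1).tolist())
im=cv2.imread(f+'.png'); cv2.imwrite('pics/w12c.png',cv2.resize(np.clip(im[0:170,90:530]*1.8,0,255).astype(np.uint8),None,fx=1.8,fy=3.4,interpolation=2))
"
```

```text
50 [-156.2 -103.6   -0.5  102.5  155.3] x [-24. -21. -26. -30. -36.] mid -0.45 k 1.0078 A c -51.6 B c 51.42 joint -0.06786557099149637
90 [-156.  -103.7   -0.5  102.4  155.6] x [ 6.  6.  2. -2. -6.] mid -0.2 k 1.0074 A c -51.93 B c 51.14 joint -0.33578072397447245
140 [-156.2 -103.1   -0.4  102.6  155.6] x [46. 43. 39. 35. 34.] mid -0.28 k 1.0069 A c -51.48 B c 51.34 joint -0.16726611419039772
front [[-44.8, -101.7], [-45.2, -1.6], [-45.5, 102.1]] rear [[44.2, -102.8], [44.0, -0.8], [43.6, 103.3]]
rail top outer [[-55.3, -165.5], [-57.3, 164.8]]
```

View pics/w12c.png

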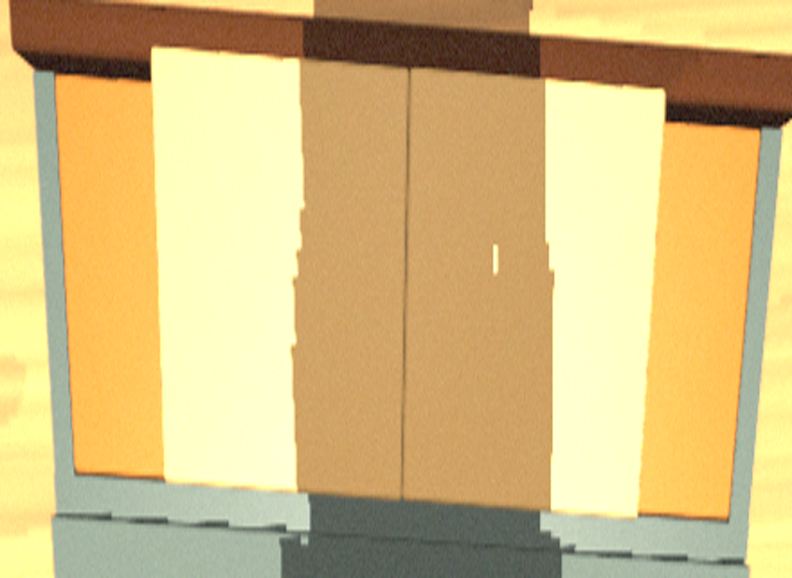

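The seam is closed at y≈-0.2 mm, and both front edges form one continuous line at the rail. The arm is clear of everything. One last look from the side camera before handing in.

```bash
python3 -c "
from h import *
im=r.read_camera('side')[:,:,::-1]; cv2.imwrite('pics/d13.png',cv2.resize(im[160:320,200:480],None,fx=2.8,fy=2.8,interpolation=2))
print(r.get_obs()['contact_force'],r.get_obs()['time_s'])"
```

```text
[-0.09593847  0.14196667  0.55526779] 20.85
```

View pics/d13.png

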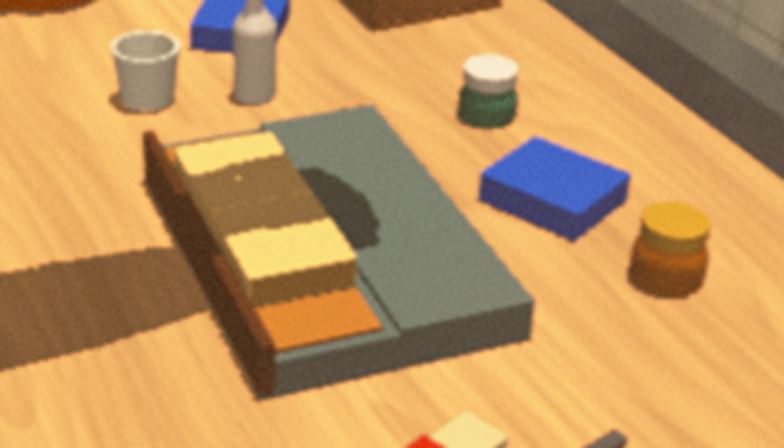

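The side view shows both blocks flat, in line and against the rail, and the bystanders in view (bottle, pot, tin, jar, look-alikes) where they were.

```bash
python3 -c "
from bench import r
print(r.job_done())"
```

```text
the job is handed in; nothing more can be done
None
```

Both pale blocks now lie flat on the brown course, against the front rail and touching each other. I handed the job in at about 21 s of the 48 s allowed.

I pushed everything with the fingertips and lifted nothing:
- **Block A:** slid right over the right joint, then in to the rail.
- **Block B:** squared and slid left on the shelf, pulled across to the rail, then nudged about 4 mm right until it met A.

**Last checks**
- **Position along the course:** from the last overhead view, A is at about y = -52 mm and B at about +51.5 mm. The joints are at ±52.3 mm, so both are within about 1 mm.
- **Against the rail:** during the pushes both blocks stopped at the same point at 3–5 N, and their front edges lie in one line within about 1 mm. I did not press B in again after its last sideways nudge.
- **Forces:** wrist force never read above about 5 N.
- **Other items:** the bottle, pot, tin, jar and look-alikes looked unmoved in the side view. I did not compare the brush and pliers before and after, but the fingers never went near them.

**What disagreed:** wrist-camera lengths came out about 0.7–1% short, and separate views differed by 1–2 mm. I therefore took the final positions relative to the ends of the brown course. Mid-job, the last wrist joint hit its range limit while approaching B, so I turned the tool half a turn and carried on.

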